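# Load a slide carrier into the squash press and pump it up

### The arm

A 6-joint arm with a two-finger parallel gripper is mounted at the origin on the work surface. World frame = base frame: x ahead of the robot, y to its left, z up, the work surface at z = 0. Lengths are in mm, angles in rad, forces in N, time in s.
With the tool pointing down it reaches from about 275 to 750 mm from the base axis. Payload 10.2 kg.
Tool frame: the origin (TCP) lies midway between the tips of the shut fingers; the grasp point (between the pads) lies 19 mm behind it (ctrl.pinch_z is the distance from the TCP to the grasp point, in mm); x points along the fingers, z is the direction in which the jaws open and shut, and the axes are right-handed (so a half turn about x gives the same grasp; the last joint's range is limited). The gripper opens to 85 mm and grips with 20 to 120 N. Pads are 22 mm wide; open, the fingers measure 114 mm over their backs; the gripper's body (76 mm by 85 mm) begins 54 mm behind the grasp point. The pads swing forward as they close: fully open they stand 13 mm farther back than shut.
Start: joints at [-1.412, 0.313, 1.498, -0, 1.331, -0.223], TCP at [195.598, -487.209, 231.294] pointing down, gripper open.
Joint ranges: [-2.94, 2.94], [-0.97, 2.17], [0.19, 2.56], [-1.23, 4.37], [0.02, 3.11], [-2.88, 2.88]. Speed limits (rad/s): [2.39, 2.39, 3.01, 3.14, 3.14, 3.14].

### API

Orientations are given as a unit quaternion [w, x, y, z].
In Python, from rig import ctrl, capture, workorder, nets gives the robot as it stands. The module is installed in compiled form; this text tells all that it offers.
- The arm moves only by the tool send_rows, never from a script. Its argument "rows" is text: rows parted by semicolons, each of 5 numbers parted by spaces: the opening, from 0 (shut) to 1 (fully open), then the shift along the tool's x, y, z in cm, then the turn about the tool's x in units of 5 degrees (1.0 is 5 degrees). In form: grip x y z yaw; .... A call has 1 to 12 rows; each row is the pose to reach, as a shift and turn from the pose commanded when the call began, along the tool's axes at that moment; what a row does not reach only later rows make up. A row lasts 1/10 s, in which the tool goes at most 50 mm and 8.59 degrees, less where a joint would pass 70% of its speed; a pose out of reach is approached as far as the arm can. A call with a gripper value outside its range is refused whole. The fingers move at their own pace and stop on an object; "grip_force" is the grip in N (left out, the last holds). Time passes only in rows, so rows that repeat a pose let the fingers close. It gives the time, the measured TCP pose, the force and the opening at its end, in the units of the state.
- ctrl.sense(): the state, without advancing time (a new reading comes with each control period).
- capture(name): name is "side" or "top"; returns a dict with "pixels" (384x512x3 uint8, red, green, blue), "intrinsics" (3x3 intrinsics, pixels), "view" (4x4, takes a point from world to camera coordinates). Camera axes: x right, y down, z forward; pixel columns grow to the right and rows downward; lengths in mm; the calibration is good to about 2 mm. A picture is of the moment at which its call begins. There is no depth.
- workorder.finish_job(): hands the job in, once; it reports no verdict.
Trained networks look in a picture, given as the dict that the camera call returned (one of the last four; its "shot" number tells which), for a name from the list of things; names that differ only in an ending like _2 or _b are one class to them, and where a whole thing is asked for, a point or a joint stands for the part that bears it (a point fixed in the world has none). Each returns a list of dicts, best first, with "confidence" (0 to 1); they miss things now and then, are a little off and sometimes report something else, mostly with a low value. They report only what shows in the picture. A call takes as long as a camera call.
- nets.boxes_of(picture, target): "location" ([x, y, z] in mm, in world coordinates, good to about 4 mm: the middle of the surface that is visible of it).
- nets.spot_point(picture, target): "location" ([x, y, z] in mm, in world coordinates, good to about 4 mm: a listed point, or the origin of a listed thing).
The state is a dict: "time_s": time; "joints": joint angles; "dq": joint speeds; "tau": joint torques, N m; "eef_pos": TCP position; "ee_rot": TCP orientation; "force": force on the tool from outside, world axes, zero at the start; "wrist_torque": the same for the moment, N m; "grip_width": opening from 0.0 (shut) to 1.0 (fully open).
Only numpy, scipy, OpenCV 4.12 (cv2) and the standard library are available. Lean on these libraries where they do the work, as an engineer would, in place of code of your own. Each camera call takes 0.05 s, during which the arm holds its last target.

### The job

Take the slide carrier with the wide bar tab out of the grey rack and slide it, foot first, all the way into the sloping slot of the slide press, and let go. Then pump the press's hand lever three full strokes, right down and all the way back up each time, and leave the lever up and the carrier home. Do not pump while the carrier is not home, and leave the two spare carriers and everything else on the bench where they are.

Things in the scene. Friction and masses are not known exactly. Their poses are not given: they have to be found in the camera images.
- carrier: Slide carrier to load: aluminium plate with a glass slide let in: blade 6 mm thick, 50 wide, 82 tall (lowest 6 mm 4.4 thick, 46 wide); above it, at 82 to 112 mm, a solid bar tab 12 thick, 48 wide, to grip. 0.12 kg. Stands in one of the three rack slots, foot 10 mm above the table. Origin: centre of the foot; x: thickness, y: width, z: foot to tab.
- spare_narrow: Spare carrier, stays in the rack: the same blade, but its tab (82 to 112 mm) is a narrow post 12 mm thick, 16 mm wide. Origin: centre of the foot; x: thickness, y: width, z: foot to tab.
- spare_round: Spare carrier, stays in the rack: the same blade, but its tab (82 to 112 mm) is a round disc 30 mm across, 12 mm thick. Origin: centre of the foot; x: thickness, y: width, z: foot to tab.
- rack: Fixed grey plastic block 165 mm (its x) by 85 mm (its y), 60 mm high, with three upright slots 9 mm (x) by 54 mm (y), 50 mm deep, at x = -50, 0 and +50 mm. Origin: centre of its underside.
- press: Fixed white slide press on a grey base plate 18 mm thick (x -37 to 165, y -65 to 161 mm); head at y = 0, pump and lever at y = +125. At yaw 0 its front (-x) faces the robot. A steel ram, 68 mm diameter, runs 85 mm out of the head's back, sloping up. Origin on the table; z up.
- press_head: Press block 85 (x) by 100 (y) by 90 mm (z), leaning so its z points up and 30 degrees to the front. Origin: centre of its underside. Slot along z, mouth at z = 90, x = y = 0: 9 (x) by 54 mm (y), 4 mm chamfer; floor at z = 24 (66 deep). A carrier that is home has its axes along these (either face forward), foot at z = 24, and 46 mm stands out.
- pump (a joint): Pump lever of the press, rad: 0 = up (sprung, returns by itself; the lever then slopes 37 degrees up towards the front), 0.60 = fully down (nearly level, stop). Takes about 5 N at the grip to start and 12 N at the bottom.
- lever_grip (a point): Centre of the lever's black rubber grip, 23 mm diameter, 88 long, straight along the lever, 168 mm from the pivot; in the press frame (-34, 125, 212) mm when up, (-68, 125, 118) when down. Turns with the lever.
- lever_pivot (a point): Pivot of the lever, press frame (100, 125, 110) mm; the hinge axis is the press's y. A steel shaft of 12 mm runs from here to the grip.
- reagent: Bystander: amber bottle, 54 mm diameter, 125 mm high, right beside the press head. Origin: centre of the underside.
- stain_jar: Bystander: glass jar, 52 mm across, 66 mm high, in front of the press between slot and lever. Origin: centre of the underside.
- pen_pot: Bystander: white pot 72 mm across with pens, 136 mm high over all, beside the rack. Origin: centre of the underside.
- slide_box: Bystander: flat plastic box 51 x 86 x 33 mm, in front of the rack. Origin: centre of the underside.
- wash_bottle: Bystander: white bottle, 60 mm diameter, 130 mm high, behind the rack. Origin: centre of the underside.

How it is judged:
By the outcome, as a careful person would: the job done as asked, in the order asked, and still so for the second after the job is handed in, with the robot touching nothing.
It also fails if it takes over 72 s, if anything falls off the work surface, if the arm or the gripper's body presses on something with over 40 N, if the wrist force passes 120 N, or if a joint passes its speed limit or range.

## Working session

There is one attempt and no reset: what is moved stays moved. The work goes in short steps, Python scripts to look and compute and a tool call to move; the robot and the scene stay as the last step left them, time stands still between calls to the robot, and variables do not carry over. Pictures are saved under pics/ and viewed, and the job is handed in when it is done.

Besides the shell and the picture viewer there is one more tool, called after "Call:" by a JSON object that holds its "api" and its "payload". send_rows: Moves the arm, as the interface text tells. Its arguments: {"type":"object","properties":{"rows":{"type":"string"},"grip_force":{"type":"number"}},"required":["rows"]}

```bash
ls; mkdir -p pics; python3 - <<'E'
from rig import ctrl,capture,nets
import cv2
s=ctrl.sense(); print(s, ctrl.pinch_z)
for n in("side","top"):
    p=capture(n); cv2.imwrite(f"pics/{n}0.png",p["pixels"][:,:,::-1]); print(n,p["intrinsics"],p["view"])
    for t in ["carrier","spare_narrow","spare_round","rack","press","press_head","lever_grip","lever_pivot","reagent","stain_jar","pen_pot","slide_box","wash_bottle"]:
        for f in(nets.spot_point,nets.boxes_of):
            try:
                r=f(p,t); print(t,f.__name__,[(round(d["confidence"],2),[round(float(v)) for v in d["location"]]) for d in r[:3]])
            except Exception as e: print(t,e)
E
```

```text
pics
{'time_s': 0.0, 'joints': array([-1.41235810e+00,  3.13438960e-01,  1.49842292e+00,  2.22212009e-05,
        1.33098029e+00, -2.23385269e-01]), 'dq': array([ 1.23086142e-04,  6.13241367e-04,  2.92646982e-04, -6.44092648e-05,
       -1.23620677e-03,  2.86723721e-04]), 'tau': array([-4.78640723e-04, -4.12268972e+01, -2.59743619e+01, -1.83431198e-04,
        4.12587746e-03,  2.10836140e-05]), 'eef_pos': array([ 195.58332815, -486.94366444,  230.74605201]), 'ee_rot': array([ 0.58549523,  0.39636778,  0.58608824, -0.39571264]), 'force': array([-0.12214545, -0.1253586 ,  0.33088134]), 'wrist_torque': array([ 0.02180046,  0.03051365, -0.01656673]), 'grip_width': 0.9985564379325275} 18.700000000000003
side [[429.90760775   0.         241.06620813]
 [  0.         429.90760775 184.04413762]
 [  0.           0.           1.        ]] [[-8.97165072e-01 -4.41669143e-01  4.81677215e-03  5.37245081e+02]
 [-2.61838875e-01  5.23029104e-01 -8.11098613e-01  2.64957889e+02]
 [ 3.55717917e-01 -7.28950564e-01 -5.84889596e-01  8.27846987e+02]
 [ 0.00000000e+00  0.00000000e+00  0.00000000e+00  1.000000
[... 1988 characters left out ...]
d call [(0.74, [656, -188, 148])]
lever_grip call [(0.82, [547, -90, 214])]
lever_grip call [(0.63, [572, -81, 210])]
lever_pivot call [(0.63, [680, -68, 108])]
lever_pivot call [(0.84, [573, -81, 206])]
reagent call [(0.59, [666, -303, 3])]
reagent call [(0.64, [519, -193, 66]), (0.58, [654, -296, 90])]
stain_jar call [(0.65, [518, -194, -1])]
stain_jar call [(0.83, [517, -190, 67])]
pen_pot call [(0.62, [588, 311, 1])]
pen_pot call [(0.82, [587, 311, 56]), (0.59, [644, -151, 106]), (0.47, [524, 215, 116])]
slide_box call [(0.78, [452, 244, 1])]
slide_box call [(0.64, [448, 242, 32])]
wash_bottle call [(0.89, [707, 156, -1]), (0.51, [449, 245, -1])]
wash_bottle call [(0.72, [572, 193, 97])]
```

View pics/side0.png

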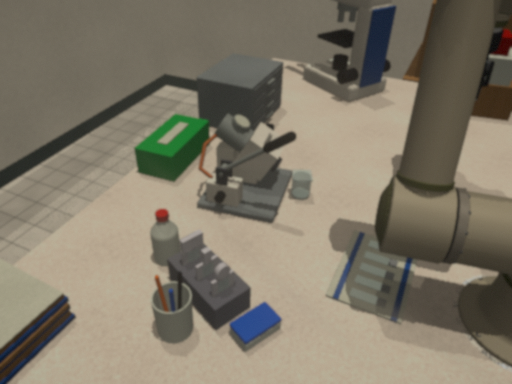

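View pics/top0.png

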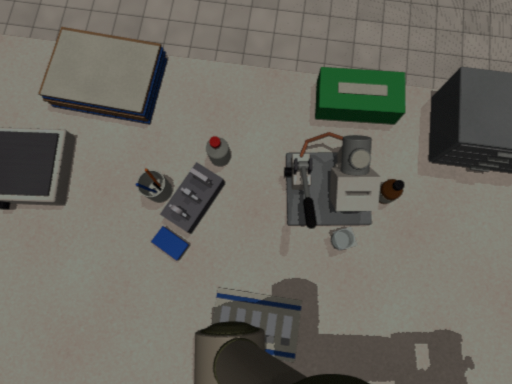

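The side view shows the press at about (240,165), with the lever grip at (282,140), and the rack at (208,280). In the top view the carrier tab is around (201,174), the press slot around (362,192) and the lever grip at (309,212). I'll overlay models to refine the poses.

```bash
cat > h.py <<'E'
import numpy as np, cv2
from scipy.spatial.transform import Rotation as R
def proj(p,P):
    P=np.atleast_2d(P); c=P@p["view"][:3,:3].T+p["view"][:3,3]; q=c@np.asarray(p["intrinsics"]).T; return q[:,:2]/q[:,2:]
def T(x,y,z,yaw): return R.from_euler('z',yaw,degrees=True).as_matrix(),np.array([x,y,z],float)
def box(x0,x1,y0,y1,z0,z1):
    c=np.array([[x,y,z] for x in(x0,x1) for y in(y0,y1) for z in(z0,z1)],float)
    e=[(i,j) for i in range(8) for j in range(i+1,8) if bin(i^j).count('1')==1]
    return c,e
HR=R.from_euler('y',-30,degrees=True).as_matrix()
def draw(img,p,c,e,roi,s,col):
    q=(proj(p,c)-np.array(roi[:2])+.5)*s
    for i,j in e: cv2.line(img,tuple(np.int32(q[i]*16)),tuple(np.int32(q[j]*16)),col,1,cv2.LINE_AA,4)
def crop(p,roi,s):
    x,y,w,h=roi; return cv2.resize(np.ascontiguousarray(p["pixels"][y:y+h,x:x+w,::-1]),None,fx=s,fy=s,interpolation=cv2.INTER_CUBIC)
E
cat > fit.py <<'E'
from h import *
from rig import capture
rx,ry,ra=573,206,-21.5
px,py,pa=600,-204.5,7.5
hx=66 # head origin x in press frame
for n,rr,pr in(("side",(150,200,110,130),(185,105,125,120)),("top",(150,125,110,115),(275,125,120,110))):
    p=capture(n)
    a=crop(p,rr,5); b=crop(p,pr,5); a0=a.copy(); b0=b.copy()
    M,t=T(rx,ry,0,ra)
    L=[(box(-82.5,82.5,-42.5,42.5,0,60),(0,255,0))]
    for k in(-50,0,50): L.append((box(k-4.5,k+4.5,-27,27,60,60),(0,255,255)))
    L.append((box(50-6,56,-24,24,92,122),(0,0,255)))
    for (c,e),col in L: draw(a,p,c@M.T+t,e,rr,5,col)
    M,t=T(px,py,0,pa)
    draw(b,p,box(-37,165,-65,161,0,18)[0]@M.T+t,box(0,1,0,1,0,1)[1],pr,5,(0,255,0))
    hz=63
    for bb,col in((box(-42.5,42.5,-50,50,0,90),(255,0,0)),(box(-4.5,4.5,-27,27,90,90),(0,255,255))):
        c=bb[0]@HR.T+[hx,0,hz]; draw(b,p,c@M.T+t,bb[1],pr,5,col)
    c=np.array([[100,125,110],[-34,125,212]])@M.T+t; draw(b,p,c,[(0,1)],pr,5,(0,0,255))
    cv2.imwrite(f"pics/r_{n}.png",a);cv2.imwrite(f"pics/p_{n}.png",b)
    cv2.imwrite(f"pics/r0_{n}.png",a0);cv2.imwrite(f"pics/p0_{n}.png",b0)
E
python3 fit.py
```

```text
(no output)
```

View pics/r_side.png

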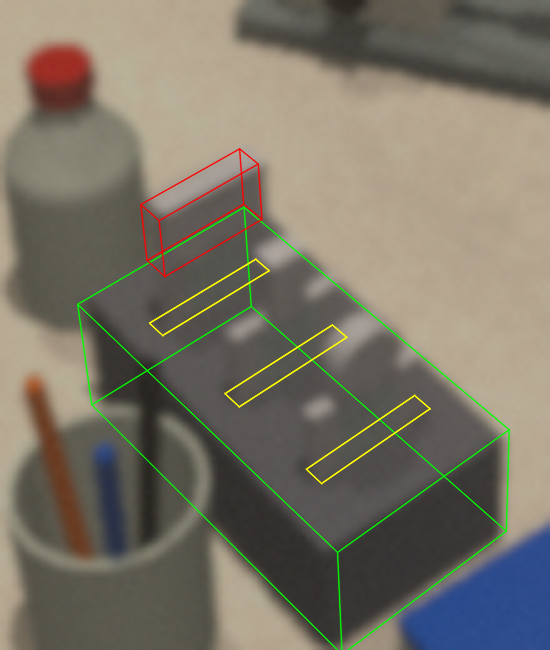

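View pics/r_top.png

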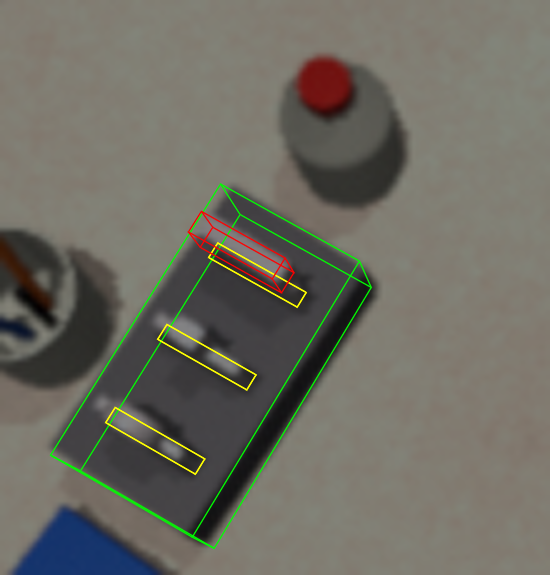

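View pics/p_side.png

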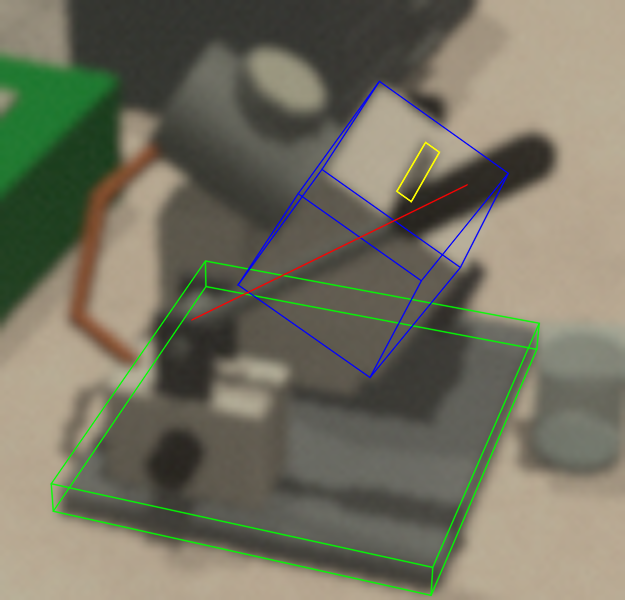

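View pics/p_top.png

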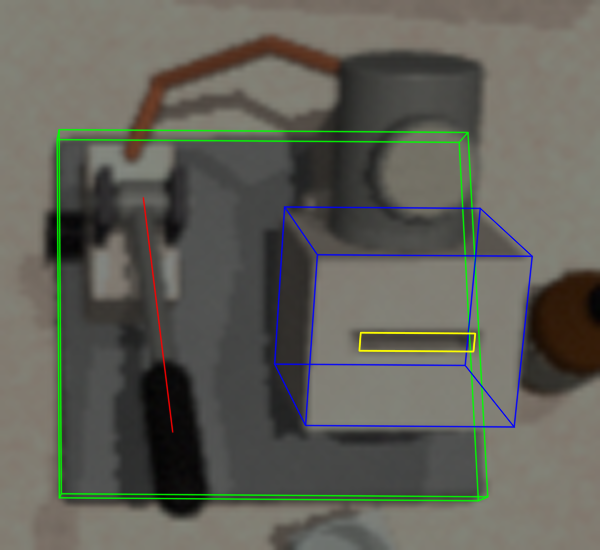

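View pics/p0_side.png

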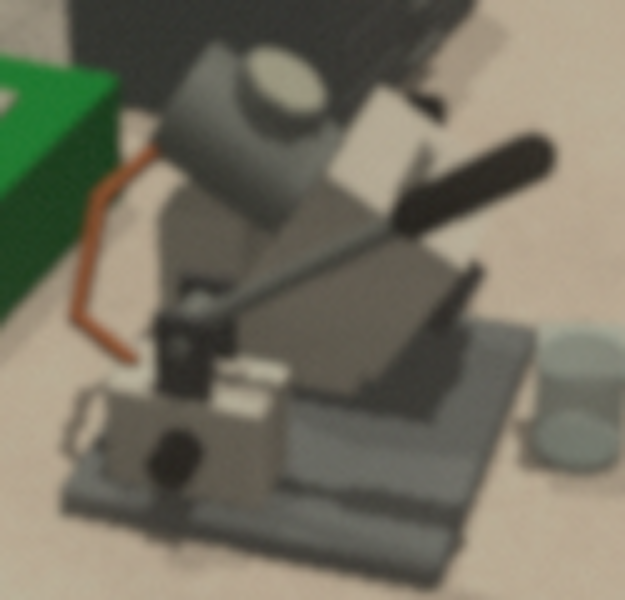

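The overlays agree to within about 2–3 mm in both views. Next I work out the move to the carrier.

```bash
cat > mv.py <<'E'
from h import *
from rig import ctrl
def plan(targets):
    "targets: (x,y,z, jaw axis angle deg in world or None)"
    s=ctrl.sense(); q=s["ee_rot"]; M=R.from_quat([q[1],q[2],q[3],q[0]]).as_matrix(); p=s["eef_pos"]
    ja=np.degrees(np.arctan2(M[1,2],M[0,2]))
    print("tcp",p.round(1),"x",M[:,0].round(3),"jaw",round(ja,1),"t",round(s["time_s"],2),"F",s["force"].round(1),"g",round(s["grip_width"],3),"j6",s["joints"].round(2))
    for t in targets:
        d=M.T@(np.array(t[:3])-p)/10
        if t[3] is None: k=0
        else:
            k=(t[3]-ja+90)%180-90; k=-k   # tool x down: turn +x = -yaw
        print(t,"->",d.round(2),"yaw",round(k/5,2))
E
python3 - <<'E'
from mv import *
M,t=T(573,206,0,-21.5); c=M@[50,0,0]+t; print(c)
plan([(195.6,-487,340,None),(c[0]-60,c[1]-20,340,68.5),(c[0],c[1],200,68.5),(c[0],c[1],86,68.5)])
E
```

```text
[619.5208784  187.67493866   0.        ]
tcp [ 195.6 -487.2  231.3] x [ 0. -0. -1.] jaw -68.1 t 2.8 F [-0.4 -0.5 -1. ] g 1.0 j6 [-1.41  0.31  1.5   0.    1.33 -0.22]
(195.6, -487, 340, None) -> [-1.087e+01  1.000e-02 -2.000e-02] yaw 0.0
(np.float64(559.5208783991012), np.float64(167.67493866378513), 340, 68.5) -> [-10.87  58.17 -47.22] yaw 8.67
(np.float64(619.5208783991012), np.float64(187.67493866378513), 200, 68.5) -> [  3.13  64.48 -46.84] yaw 8.67
(np.float64(619.5208783991012), np.float64(187.67493866378513), 86, 68.5) -> [ 14.53  64.48 -46.84] yaw 8.67
```

Call:
{"api": "send_rows", "payload": {"rows": "1 -5 0 0 0; 1 -10.9 4 -3.2 0; 1 -10.9 8 -6.4 1; 1 -10.9 12 -9.6 2; 1 -10.9 16 -12.9 3; 1 -10.9 20 -16.1 4; 1 -10.9 24 -19.3 5; 1 -10.9 28 -22.5 6; 1 -10.9 32 -25.8 7; 1 -10.9 36 -29 8; 1 -10.9 40 -32.3 8.67; 1 -10.9 44 -35.5 8.67"}}

```text
time_s: 4.0
eef_pos: [455.1, -22.2, 340.6]
ee_rot: [0.398, 0.585, 0.397, -0.585]
force: [0.7, -1.0, 0.2]
grip_width: 0.997
```

```bash
python3 - <<'E'
from mv import *
plan([(560,168,340,68.5),(619.5,187.7,240,68.5),(619.5,187.7,170,68.5)])
E
```

```text
tcp [455.1 -22.2 340.6] x [ 0.001 -0.    -1.   ] jaw -111.6 t 4.0 F [ 0.7 -1.   0.2] g 0.997 j6 [-0.31  0.1   1.48 -0.    1.56  1.64]
(560, 168, 340, 68.5) -> [  0.06   2.76 -21.55] yaw -0.01
(619.5, 187.7, 240, 68.5) -> [ 10.06   7.56 -25.57] yaw -0.01
(619.5, 187.7, 170, 68.5) -> [ 17.06   7.56 -25.57] yaw -0.01
```

Call:
{"api": "send_rows", "payload": {"rows": "1 0 0.6 -5 0; 1 0 1.2 -10 0; 1 0 1.9 -15 0; 1 0 2.8 -20 0; 1 5 5 -23 0; 1 10 7 -25 0; 1 10 7 -25 0; 1 10 7 -25 0; 1 10 7 -25 0"}}

```text
time_s: 4.9
eef_pos: [611.3, 182.5, 241.3]
ee_rot: [0.398, 0.585, 0.398, -0.584]
force: [0.6, -0.3, 0.6]
grip_width: 0.997
```

```bash
python3 - <<'E'
from mv import *
from rig import capture
plan([(619.5,187.7,170,68.5),(619.5,187.7,86,68.5)])
for n in("side","top"):
    p=capture(n); roi=(130,150,160,120) if n=="side" else (140,100,160,120)
    a=crop(p,roi,5); cv2.imwrite(f"pics/ap_{n}.png",a)
E
```

```text
tcp [611.3 182.5 241.3] x [ 0.001  0.    -1.   ] jaw -111.5 t 4.9 F [ 0.6 -0.3  0.6] g 0.997 j6 [ 0.11  0.56  1.1  -0.    1.48  2.05]
(619.5, 187.7, 170, 68.5) -> [ 7.14  0.57 -0.78] yaw 0.0
(619.5, 187.7, 86, 68.5) -> [15.54  0.56 -0.78] yaw 0.0
```

View pics/ap_side.png

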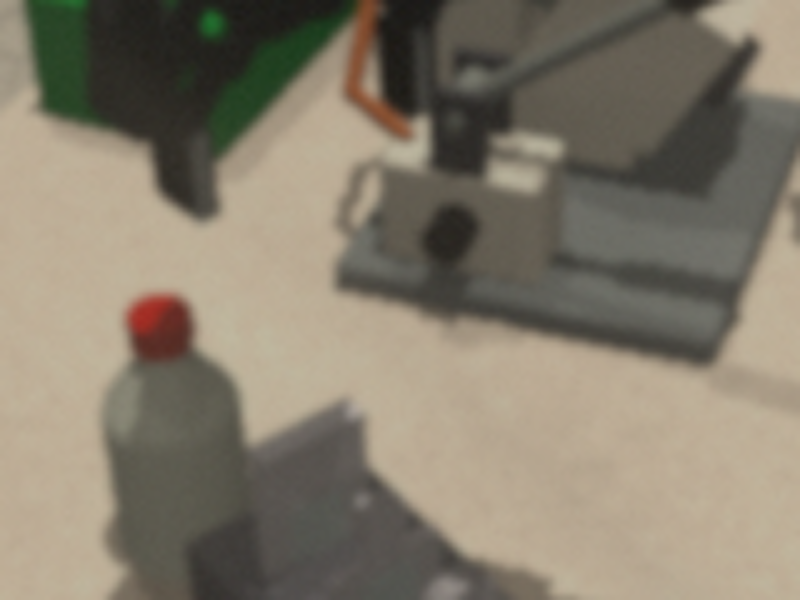

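View pics/ap_top.png

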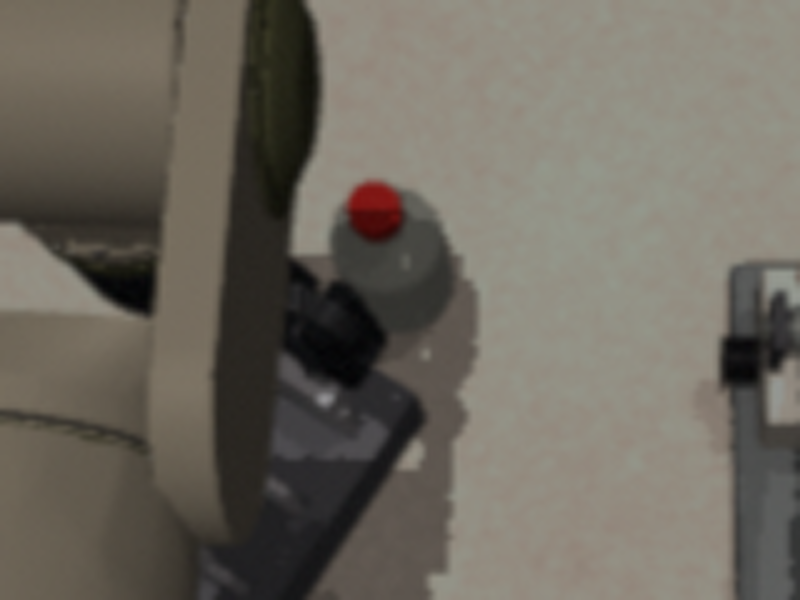

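```bash
python3 - <<'E'
from mv import *
from rig import capture
p=capture("side"); s=ctrl.sense(); c=s["eef_pos"]; print(c)
j=np.array([np.cos(np.radians(68.5)),np.sin(np.radians(68.5)),0]); w=np.array([-j[1],j[0],0])
roi=(130,150,160,120); a=crop(p,roi,5)
for sg in(1,-1):
  P=np.array([c+sg*jj*j+ww*w+[0,0,zz] for jj in(42.5,57) for ww in(-11,11) for zz in(13,50)])
  draw(a,p,P,box(0,1,0,1,0,1)[1],roi,5,(0,0,255))
M,t=T(573,206,0,-21.5)
draw(a,p,box(44,56,-24,24,92,122)[0]@M.T+t,box(0,1,0,1,0,1)[1],roi,5,(0,255,0))
draw(a,p,box(-82.5,82.5,-42.5,42.5,0,60)[0]@M.T+t,box(0,1,0,1,0,1)[1],roi,5,(0,255,0))
cv2.imwrite("pics/ap2.png",a)
E
```

```text
[611.33284052 182.40429359 242.52898018]
```

View pics/ap2.png

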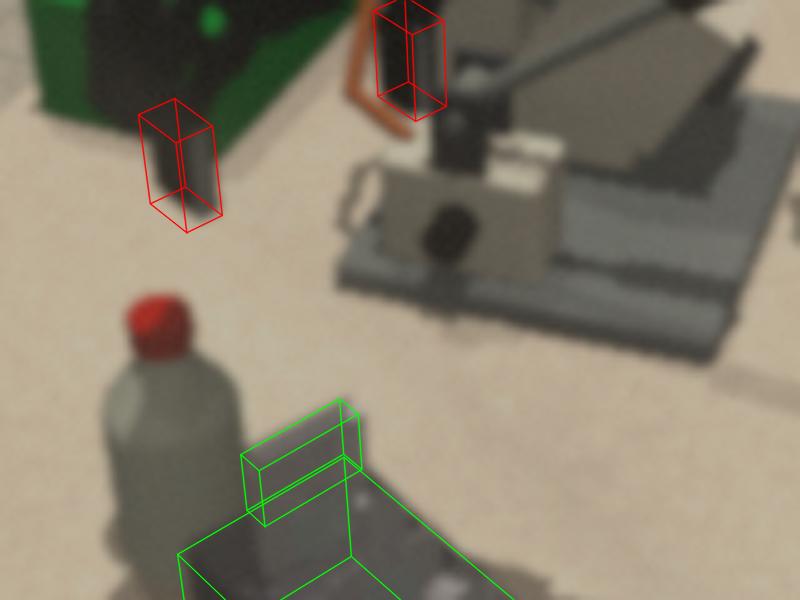

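The overlaid fingers and tab match the side picture to within about 1 px, so I'll descend.

Call:
{"api": "send_rows", "payload": {"rows": "1 3 0.6 -0.8 0; 1 7 0.6 -0.8 0; 1 7 0.6 -0.8 0; 1 7 0.6 -0.8 0"}}

```text
time_s: 5.45
eef_pos: [620.0, 187.7, 172.2]
ee_rot: [0.398, 0.585, 0.398, -0.584]
force: [0.3, 0.0, 1.2]
grip_width: 1.001
```

```bash
python3 - <<'E'
from mv import *
plan([(619.5,187.7,86,68.5)])
E
```

```text
tcp [620.  187.7 172.2] x [ 0.002  0.    -1.   ] jaw -111.5 t 5.45 F [0.3 0.  1.2] g 1.001 j6 [ 0.11  0.63  1.17 -0.    1.34  2.06]
(619.5, 187.7, 86, 68.5) -> [ 8.62 -0.06  0.03] yaw 0.0
```

Call:
{"api": "send_rows", "payload": {"rows": "1 4 0 0 0; 1 8 0 0 0; 1 8.6 0 0 0; 1 8.6 0 0 0; 1 8.6 0 0 0; 0.3 8.6 0 0 0; 0.3 8.6 0 0 0; 0.3 8.6 0 0 0; 0.3 8.6 0 0 0; 0.3 8.6 0 0 0", "grip_force": 25}}

```text
time_s: 6.45
eef_pos: [620.0, 186.5, 85.8]
ee_rot: [-0.399, -0.584, -0.397, 0.585]
force: [-3.9, -7.4, 7.5]
grip_width: 0.57
```

```bash
python3 - <<'E'
from mv import *
from rig import capture
plan([])
p=capture("side"); cv2.imwrite("pics/g1.png",crop(p,(130,190,160,110),5))
E
```

```text
tcp [620.  186.5  85.8] x [ 0.001 -0.003 -1.   ] jaw -111.5 t 6.45 F [-3.9 -7.4  7.5] g 0.57 j6 [ 0.11  0.71  1.26 -0.    1.17  2.06]
```

View pics/g1.png

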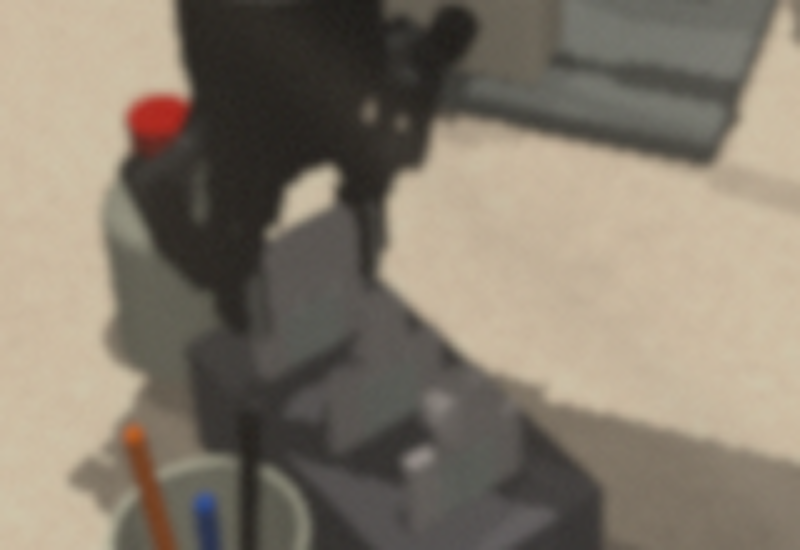

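Call:
{"api": "send_rows", "payload": {"rows": "0.3 -1 0 0 0; 0.3 -3 0 0 0; 0.3 -5 0 0 0; 0.3 -7.5 0 0 0; 0.3 -10 0 0 0; 0.3 -13 0 0 0; 0.3 -16 0 0 0; 0.3 -16 0 0 0; 0.3 -16 0 0 0"}}

```text
time_s: 7.4
eef_pos: [619.7, 188.1, 244.7]
ee_rot: [0.398, 0.585, 0.398, -0.584]
force: [-0.0, 0.2, -1.6]
grip_width: 0.565
```

```bash
python3 - <<'E'
from mv import *
from rig import capture
plan([(400,60,250,None)])
p=capture("side"); cv2.imwrite("pics/g2.png",crop(p,(130,130,160,120),5))
E
```

```text
tcp [619.7 188.1 244.7] x [ 0.001  0.    -1.   ] jaw -111.5 t 7.4 F [-0.   0.2 -1.6] g 0.565 j6 [0.11 0.59 1.05 0.   1.5  2.06]
(400, 60, 250, None) -> [ -0.55 -15.76  19.96] yaw 0.0
```

View pics/g2.png

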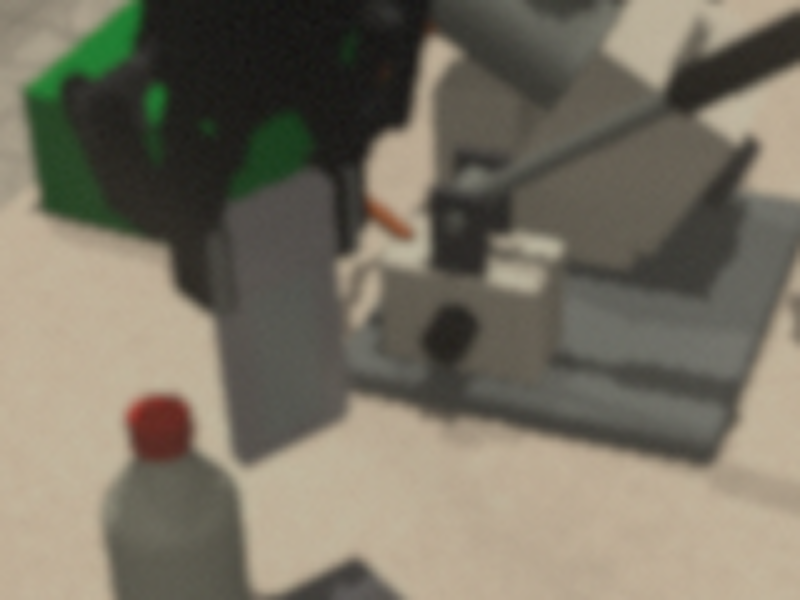

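The carrier is held upright, with its foot at about (290,440) in the crop. Before carrying it over, I look at the slot in the top view I already have.

```bash
python3 - <<'E'
from mv import *
im=cv2.imread("pics/top0.png"); x,y,w,h=320,170,65,50
a=im[y:y+h,x:x+w]; a=cv2.resize(a,None,fx=12,fy=12,interpolation=cv2.INTER_CUBIC); a=cv2.convertScaleAbs(a,alpha=1.3)
cv2.imwrite("pics/z1.png",a)
im=cv2.imread("pics/side0.png"); x,y,w,h=240,115,60,48
a=im[y:y+h,x:x+w]; a=cv2.resize(a,None,fx=12,fy=12,interpolation=cv2.INTER_CUBIC); a=cv2.convertScaleAbs(a,alpha=1.3)
cv2.imwrite("pics/z2.png",a)
E
```

```text
(no output)
```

View pics/z1.png

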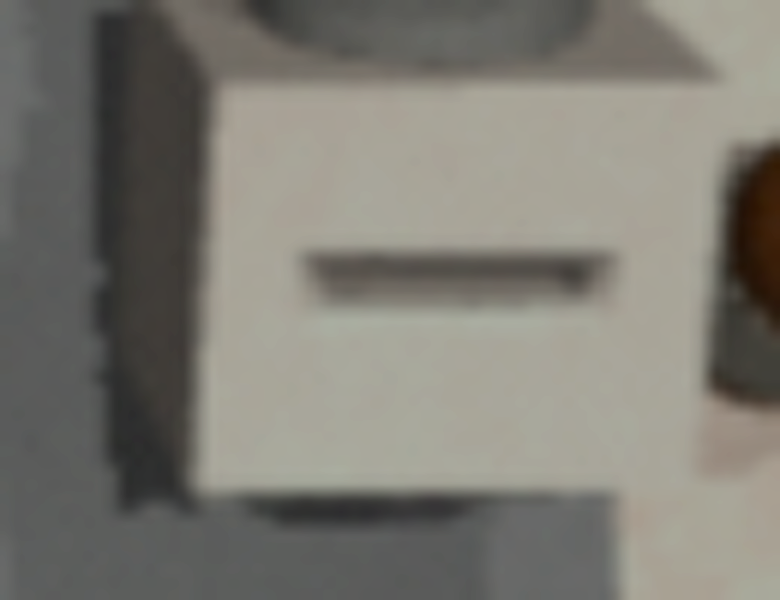

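View pics/z2.png

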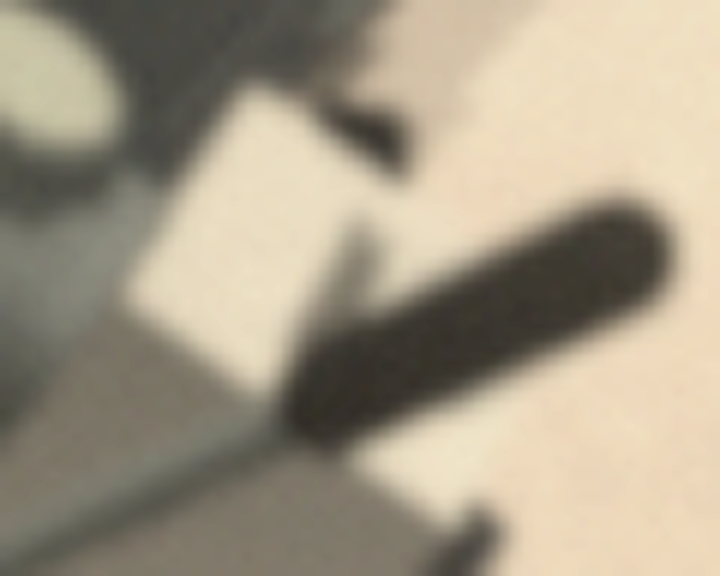

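```bash
python3 - <<'E'
from mv import *
from rig import capture
from scipy.optimize import least_squares
ps=capture("side");pt=capture("top")
f=np.array([[42.5,50,90],[42.5,-50,90],[-42.5,50,90]]); fs=np.array([[249.96,138.7],[260.5,121.3],[277,158.7]])
ft=np.array([[42.5,50,90],[-42.5,50,90],[-42.5,-50,90],[42.5,-50,90],[0,0,90],]); ot=np.array([[337.4,176.3],[335.4,210.5],[377,210.5],[379.4,176],[358,192.9]])
def w(v,c): 
    M,t=T(v[0],v[1],v[2],v[3]); return (c-[0,0,90])@HR.T@M.T+t
def res(v): return np.r_[(proj(ps,w(v,f))-fs).ravel(),(proj(pt,w(v,ft))-ot).ravel()]
r=least_squares(res,[620,-202,140,7.5]); print("mouth",r.x.round(2),res(r.x).round(1), "cov",np.sqrt(np.diag(np.linalg.inv(r.jac.T@r.jac))).round(2))
E
```

```text
mouth [ 619.3  -201.17  140.      8.33] [-0.5  0.3 -0.1 -0.1  0.3 -0.3 -0.1  0.1 -0.  -0.   0.  -0.3  0.8  0.1
 -0.6  0.6] cov [1.06 1.28 2.13 0.91]
```

```bash
python3 - <<'E'
from mv import *
plan([(410,90,255,68.5),(410,-60,255,83),(421,-229,255,98)])
E
```

```text
tcp [619.3 187.9 243. ] x [-0.002 -0.    -1.   ] jaw -111.5 t 7.55 F [-0.4  0.1 -1.2] g 0.566 j6 [0.11 0.59 1.06 0.   1.5  2.06]
(410, 90, 255, 68.5) -> [ -1.15 -15.9   16.78] yaw 0.01
(410, -60, 255, 83) -> [ -1.15 -10.41  30.73] yaw -2.89
(421, -229, 255, 98) -> [-1.15 -3.2  46.06] yaw -5.89
```

Call:
{"api": "send_rows", "payload": {"rows": "0.3 -1.1 -2 2.1 0; 0.3 -1.1 -5 5.2 0; 0.3 -1.1 -8 8.4 0; 0.3 -1.1 -11 11.6 0; 0.3 -1.1 -13.5 14.2 0; 0.3 -1.1 -15 17 0; 0.3 -1.1 -14 20.5 -0.5; 0.3 -1.1 -12.5 24 -1.2; 0.3 -1.1 -11.2 27.5 -2; 0.3 -1.1 -10 31 -3; 0.3 -1.1 -8.5 34.5 -4; 0.3 -1.1 -7 38 -5"}}

```text
time_s: 8.75
eef_pos: [415.0, -141.5, 254.8]
ee_rot: [0.516, 0.484, 0.516, -0.484]
force: [1.4, 0.3, 0.1]
grip_width: 0.567
```

Call:
{"api": "send_rows", "payload": {"rows": "0.3 0 2 3 -0.5; 0.3 0 3 6 -0.9; 0.3 0 3.7 8 -0.9; 0.3 0 3.7 8 -0.9; 0.3 0 3.7 8 -0.9; 0.3 0 3.7 8 -0.9"}}

```text
time_s: 9.35
eef_pos: [457.1, -216.8, 255.1]
ee_rot: [0.534, 0.464, 0.534, -0.464]
force: [-0.1, -0.1, -1.1]
grip_width: 0.563
```

```bash
python3 - <<'E'
from mv import *
plan([(540,-212.5,255,98),(619.5,-201.3,255,98)])
E
```

```text
tcp [ 457.1 -216.8  255.1] x [-0.     0.001 -1.   ] jaw -81.9 t 9.35 F [-0.1 -0.1 -1.1] g 0.563 j6 [-0.67  0.25  1.51  0.    1.38  0.76]
(540, -212.5, 255, 98) -> [0.01 8.27 0.74] yaw 0.01
(619.5, -201.3, 255, 98) -> [1.00e-02 1.63e+01 7.40e-01] yaw 0.01
```

Call:
{"api": "send_rows", "payload": {"rows": "0.3 0 4 0.2 0; 0.3 0 8 0.4 0; 0.3 0 12 0.6 0; 0.3 0 15 0.7 0; 0.3 0.5 16.3 0.7 0; 0.3 2 16.4 0.7 0; 0.3 2.5 16.4 0.7 0; 0.3 2.5 16.4 0.7 0; 0.3 2.5 16.4 0.7 0"}}

```text
time_s: 10.25
eef_pos: [620.6, -201.6, 231.2]
ee_rot: [0.534, 0.464, 0.533, -0.464]
force: [0.6, 0.5, -0.4]
grip_width: 0.565
```

```bash
cat > look.py <<'E'
from mv import *
from rig import capture
import sys
tag=sys.argv[1]
plan([])
for n,roi in(("side",(225,65,90,105)),("top",(310,130,90,85))):
    p=capture(n); a=crop(p,roi,7); a=cv2.convertScaleAbs(a,alpha=1.3)
    M,t=T(619.3,-201.2,140,8)
    c=box(-4.5,4.5,-27,27,0,0); draw(a,p,c[0]@HR.T@M.T+t,c[1],roi,7,(0,255,255))
    c=box(-42.5,42.5,-50,50,0,0); draw(a,p,c[0]@HR.T@M.T+t,c[1],roi,7,(255,0,0))
    if len(sys.argv)>2: # draw carrier: lean deg, depth
        lean,dep=float(sys.argv[2]),float(sys.argv[3])
        Rl=R.from_euler('y',-lean,degrees=True).as_matrix()
        s=ctrl.sense(); e=s["eef_pos"]; pv=e+[0,0,dep]
        for c in(box(-3,3,-25,25,-98,-16),box(-6,6,-24,24,-16,14)):
            draw(a,p,c[0]@Rl.T@M.T+pv,c[1],roi,7,(0,0,255))
    cv2.imwrite(f"pics/{tag}_{n}.png",a)
E
python3 look.py m1 0 22
```

```text
tcp [ 620.6 -201.6  231.2] x [ 0.001 -0.    -1.   ] jaw -82.0 t 10.25 F [ 0.6  0.5 -0.4] g 0.565 j6 [-0.49  0.61  1.06  0.    1.48  0.94]
```

View pics/m1_side.png

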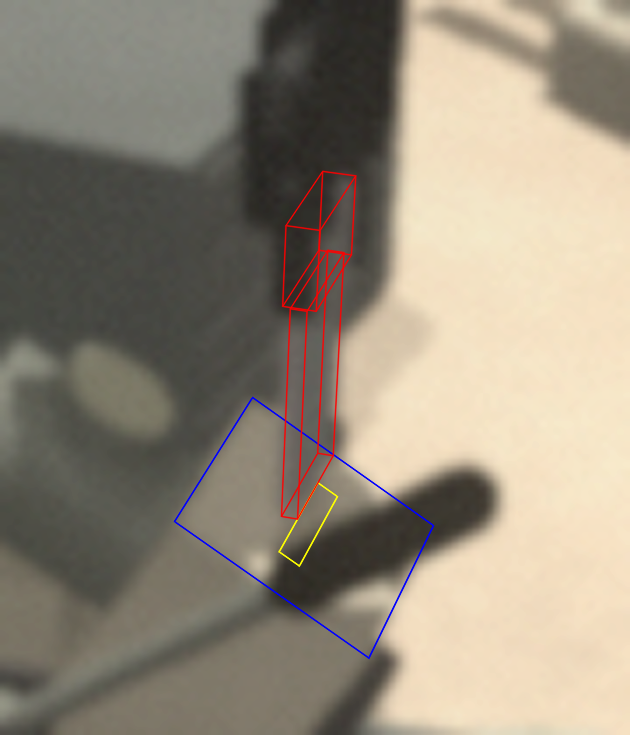

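View pics/m1_top.png

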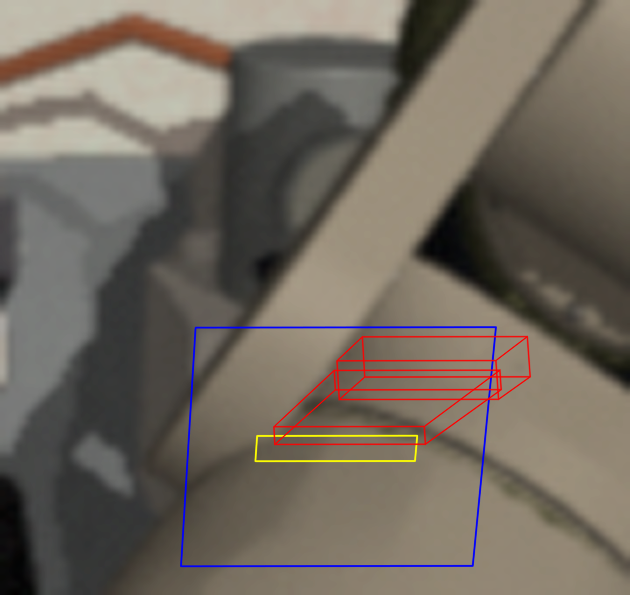

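The side view agrees with the carrier model hanging upright: the blade edge runs from (285,310) to (283,515), directly over the slot. The arm hides the slot in the top view. I'll lower in small steps and watch the force.

Call:
{"api": "send_rows", "payload": {"rows": "0.3 0.8 0.05 0 0; 0.3 1.6 0.05 0 0; 0.3 2 0.05 0 0; 0.3 2 0.05 0 0; 0.3 2 0.05 0 0"}}

```text
time_s: 10.85
eef_pos: [621.2, -201.9, 210.5]
ee_rot: [0.534, 0.464, 0.533, -0.464]
force: [0.7, -0.8, 4.3]
grip_width: 0.563
```

Call:
{"api": "send_rows", "payload": {"rows": "0.3 0.2 0 0 0; 0.3 0.3 0 0 0; 0.3 0.3 0 0 0"}}

```text
time_s: 11.15
eef_pos: [621.8, -201.7, 209.0]
ee_rot: [0.535, 0.464, 0.533, -0.463]
force: [-0.8, 1.7, 10.5]
grip_width: 0.56
```

Call:
{"api": "send_rows", "payload": {"rows": "0.3 -0.1 0.1 0 0; 0.3 -0.1 0.2 0 0; 0.3 0 0.3 0 0; 0.3 0 0.3 0 0"}}

```text
time_s: 11.55
eef_pos: [624.7, -201.4, 208.8]
ee_rot: [0.535, 0.464, 0.533, -0.463]
force: [-1.2, -1.3, 9.8]
grip_width: 0.559
```

Call:
{"api": "send_rows", "payload": {"rows": "0.3 0.2 0 0 0; 0.3 0.3 0 0 0; 0.3 0.3 0 0 0"}}

```text
time_s: 11.85
eef_pos: [625.5, -201.3, 208.2]
ee_rot: [0.536, 0.464, 0.531, -0.463]
force: [0.6, 2.3, 20.2]
grip_width: 0.561
```

```bash
python3 look.py m2
```

```text
tcp [ 625.5 -201.3  208.2] x [ 0.007 -0.003 -1.   ] jaw -81.9 t 11.85 F [ 0.6  2.3 20.2] g 0.561 j6 [-0.49  0.62  1.09  0.    1.42  0.94]
```

View pics/m2_side.png

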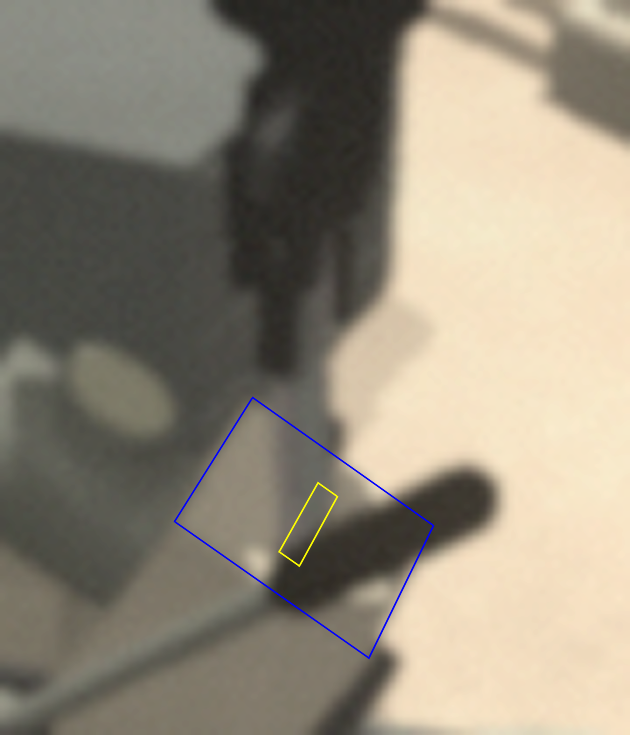

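The blade foot sits in the slot mouth at about (300,520) and leans slightly backward. With the foot blocked by the slot's front wall, I move the grasp forward on an arc so the carrier pivots in the jaws.

Call:
{"api": "send_rows", "payload": {"rows": "0.3 -0.2 0 0 0; 0.3 -0.2 -0.5 0 0; 0.3 -0.15 -1 0 0; 0.3 -0.15 -1 0 0"}}

```text
time_s: 12.35
eef_pos: [614.9, -202.7, 207.9]
ee_rot: [0.535, 0.464, 0.532, -0.463]
force: [0.6, 1.0, 11.5]
grip_width: 0.562
```

Call:
{"api": "send_rows", "payload": {"rows": "0.3 0.05 -0.5 0 0; 0.3 0.12 -1 0 0; 0.3 0.12 -1 0 0"}}

```text
time_s: 12.65
eef_pos: [604.7, -203.9, 205.4]
ee_rot: [0.535, 0.464, 0.533, -0.463]
force: [1.3, -0.8, 6.7]
grip_width: 0.56
```

```bash
python3 look.py m3
```

```text
tcp [ 604.7 -203.9  205.4] x [ 0.002 -0.    -1.   ] jaw -82.0 t 12.65 F [ 1.3 -0.8  6.7] g 0.56 j6 [-0.51  0.58  1.16  0.    1.4   0.92]
```

View pics/m3_side.png

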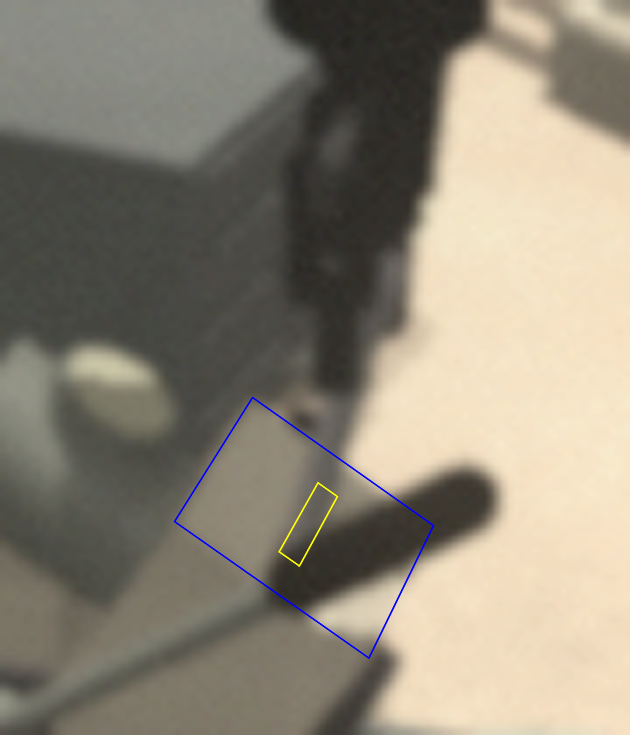

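The pivot works: the foot stays in the slot at about (310,520) and the carrier now leans roughly 10° forward. I'll continue the arc.

Call:
{"api": "send_rows", "payload": {"rows": "0.3 0.1 -0.5 0 0; 0.3 0.25 -1 0 0; 0.3 0.45 -1.5 0 0; 0.3 0.45 -1.5 0 0"}}

```text
time_s: 13.15
eef_pos: [588.8, -206.1, 199.6]
ee_rot: [0.533, 0.464, 0.534, -0.464]
force: [1.1, -0.1, 1.0]
grip_width: 0.563
```

Call:
{"api": "send_rows", "payload": {"rows": "0.3 0.2 -0.5 0 0; 0.3 0.45 -1 0 0; 0.3 0.75 -1.6 0 0; 0.3 0.75 -1.6 0 0; 0.3 0.75 -1.6 0 0"}}

```text
time_s: 13.65
eef_pos: [573.4, -208.3, 192.3]
ee_rot: [0.533, 0.464, 0.534, -0.464]
force: [0.5, 0.5, -0.3]
grip_width: 0.563
```

```bash
python3 look.py m4 30 22
```

```text
tcp [ 573.4 -208.3  192.3] x [-0.001  0.    -1.   ] jaw -82.0 t 13.65 F [ 0.5  0.5 -0.3] g 0.563 j6 [-0.54  0.53  1.28 -0.    1.33  0.89]
```

View pics/m4_side.png

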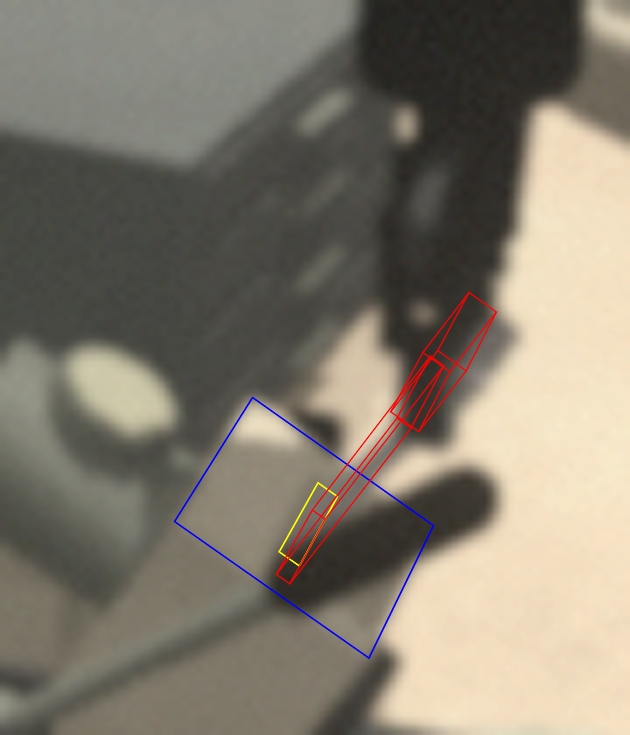

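View pics/m4_top.png

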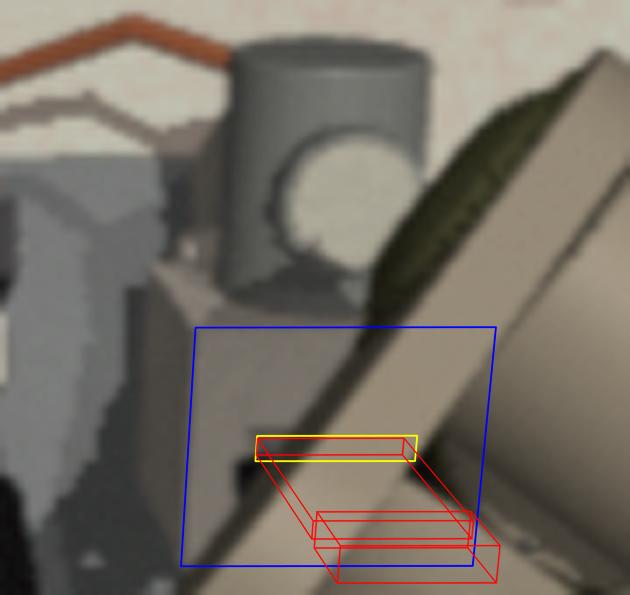

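The carrier now leans along the slot axis, with its foot in the mouth at about (290,570) and almost no force on the wrist. I'll plunge along the slot in stages: tool x +0.866 and y +0.5 per unit of travel.

Call:
{"api": "send_rows", "payload": {"rows": "0.3 0.4 0.3 0 0; 0.3 0.8 0.6 0 0; 0.3 0.8 0.6 0 0"}}

```text
time_s: 14.05
eef_pos: [580.1, -207.8, 184.4]
ee_rot: [0.534, 0.463, 0.534, -0.464]
force: [1.9, -0.9, 0.8]
grip_width: 0.562
```

Call:
{"api": "send_rows", "payload": {"rows": "0.3 0.43 0.25 0 0; 0.3 0.87 0.5 0 0; 0.3 0.87 0.5 0 0"}}

```text
time_s: 14.35
eef_pos: [585.3, -207.2, 176.5]
ee_rot: [0.535, 0.464, 0.533, -0.464]
force: [1.0, -1.0, 5.4]
grip_width: 0.559
```

Call:
{"api": "send_rows", "payload": {"rows": "0.3 0.43 0.25 0 0; 0.3 0.87 0.5 0 0; 0.3 0.87 0.5 0 0"}}

```text
time_s: 14.65
eef_pos: [590.6, -206.7, 168.5]
ee_rot: [0.535, 0.464, 0.532, -0.464]
force: [1.5, -0.2, 8.2]
grip_width: 0.562
```

```bash
python3 look.py m5 30 22
```

```text
tcp [ 590.6 -206.7  168.5] x [ 0.003 -0.003 -1.   ] jaw -82.0 t 14.65 F [ 1.5 -0.2  8.2] g 0.562 j6 [-0.52  0.58  1.26 -0.    1.3   0.91]
```

View pics/m5_side.png

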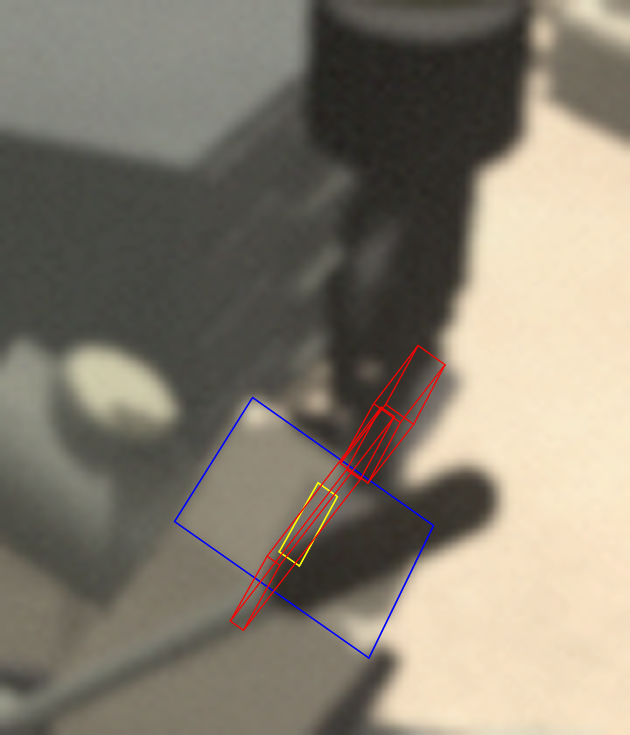

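Call:
{"api": "send_rows", "payload": {"rows": "0.3 0.43 0.25 0 0; 0.3 0.87 0.5 0 0; 0.3 0.87 0.5 0 0"}}

```text
time_s: 15.05
eef_pos: [596.4, -206.0, 160.6]
ee_rot: [0.536, 0.464, 0.532, -0.463]
force: [4.1, 1.0, 10.2]
grip_width: 0.565
```

Call:
{"api": "send_rows", "payload": {"rows": "0.3 0.43 0.25 0 0; 0.3 0.87 0.5 0 0; 0.3 0.87 0.5 0 0"}}

```text
time_s: 15.35
eef_pos: [602.1, -205.3, 152.6]
ee_rot: [0.537, 0.465, 0.531, -0.463]
force: [5.3, 0.8, 12.4]
grip_width: 0.56
```

```bash
python3 look.py m6 30 22
```

```text
tcp [ 602.1 -205.3  152.6] x [ 0.008 -0.004 -1.   ] jaw -81.9 t 15.35 F [ 5.3  0.8 12.4] g 0.56 j6 [-0.51  0.62  1.25  0.    1.27  0.92]
```

View pics/m6_side.png

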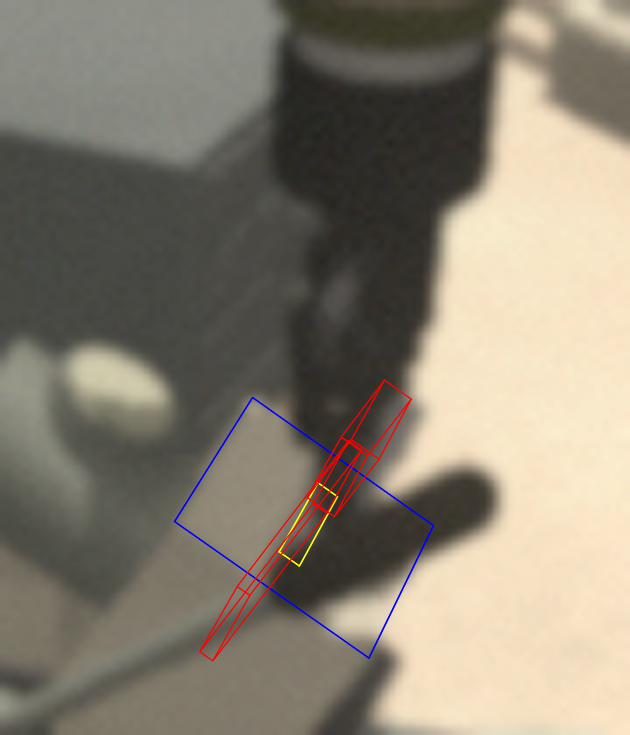

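Call:
{"api": "send_rows", "payload": {"rows": "0.3 0.2 0.25 0 0; 0.3 0.4 0.38 0 0; 0.3 0.4 0.38 0 0"}}

```text
time_s: 15.75
eef_pos: [605.4, -204.6, 148.0]
ee_rot: [0.536, 0.464, 0.531, -0.463]
force: [6.2, 0.2, 10.4]
grip_width: 0.562
```

Call:
{"api": "send_rows", "payload": {"rows": "0.3 0.2 0.12 0 0; 0.3 0.35 0.2 0 0; 0.3 0.35 0.2 0 0"}}

```text
time_s: 16.05
eef_pos: [607.4, -204.4, 145.0]
ee_rot: [0.536, 0.464, 0.531, -0.463]
force: [4.4, 0.3, 12.8]
grip_width: 0.563
```

Call:
{"api": "send_rows", "payload": {"rows": "0.3 0.2 0.12 0 0; 0.3 0.35 0.2 0 0; 0.3 0.35 0.2 0 0"}}

```text
time_s: 16.35
eef_pos: [608.3, -205.2, 144.2]
ee_rot: [0.536, 0.464, 0.531, -0.464]
force: [-10.3, 0.4, 32.0]
grip_width: 0.562
```

```bash
python3 look.py m7 30 22
```

```text
tcp [ 608.3 -205.2  144.2] x [ 0.006 -0.005 -1.   ] jaw -82.0 t 16.35 F [-10.3   0.4  32. ] g 0.562 j6 [-0.51  0.64  1.23 -0.    1.26  0.92]
```

View pics/m7_side.png

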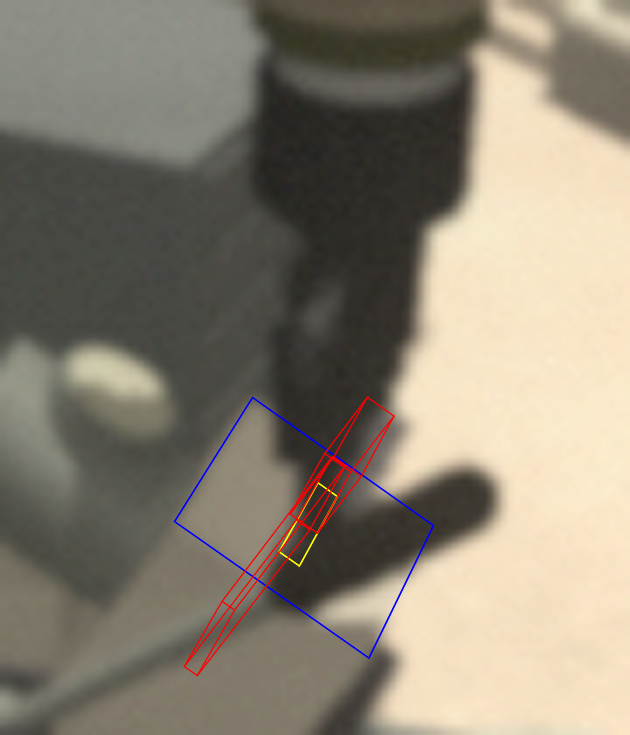

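View pics/m7_top.png

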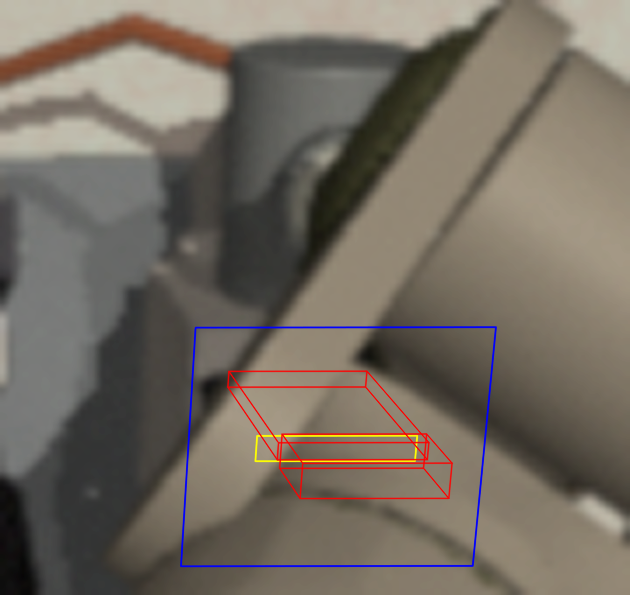

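The force jumped to about 33 N, nearly along the slot axis, at about the expected depth, so the carrier is probably on the floor. I'll ease off, open, and retreat straight up, then look.

Call:
{"api": "send_rows", "payload": {"rows": "0.3 -0.15 -0.09 0 0; 0.7 -0.2 -0.1 0 0; 0.9 -0.2 -0.1 0 0; 0.9 -0.2 -0.1 0 0; 0.9 -0.2 -0.1 0 0"}}

```text
time_s: 16.95
eef_pos: [606.0, -203.5, 140.1]
ee_rot: [0.533, 0.464, 0.534, -0.464]
force: [-0.4, 0.1, -0.2]
grip_width: 0.899
```

Call:
{"api": "send_rows", "payload": {"rows": "0.9 -2 -1 0 0; 0.9 -5 -2.5 0 0; 0.9 -9 -5 0 0; 0.9 -11 -9 0 0; 0.9 -11 -13 0 0; 0.9 -11 -17 0 0; 0.9 -11 -20 0 0; 0.9 -11 -20 0 0; 0.9 -11 -20 0 0"}}

```text
time_s: 17.85
eef_pos: [408.1, -231.8, 251.0]
ee_rot: [0.534, 0.464, 0.533, -0.464]
force: [0.4, -0.1, 0.9]
grip_width: 0.898
```

```bash
python3 - <<'E'
from mv import *
from rig import capture,nets
plan([])
for n,roi in(("side",(225,85,90,85)),("top",(310,130,90,85))):
    p=capture(n); a=crop(p,roi,7); a=cv2.convertScaleAbs(a,alpha=1.3); cv2.imwrite(f"pics/n1raw_{n}.png",a)
    M,t=T(619.3,-201.2,140,8)
    for c in(box(-6,6,-24,24,16,46),box(-3,3,-25,25,0,16)): draw(a,p,c[0]@HR.T@M.T+t,c[1],roi,7,(0,0,255))
    cv2.imwrite(f"pics/n1_{n}.png",a)
    print([(d["confidence"],d["location"]) for d in nets.spot_point(p,"carrier")[:2]])
M,t=T(619.3,-201.2,140,8); print("expected foot",M@HR@[0,0,-66]+t)
E
```

```text
tcp [ 408.1 -231.8  251. ] x [ 0. -0. -1.] jaw -82.0 t 17.85 F [ 0.4 -0.1  0.9] g 0.898 j6 [-0.77  0.17  1.62  0.    1.34  0.66]
[]
[(0.56, [654.9, -196.2, 82.7])]
expected foot [ 651.97884627 -196.60728767   82.84232335]
```

View pics/n1_side.png

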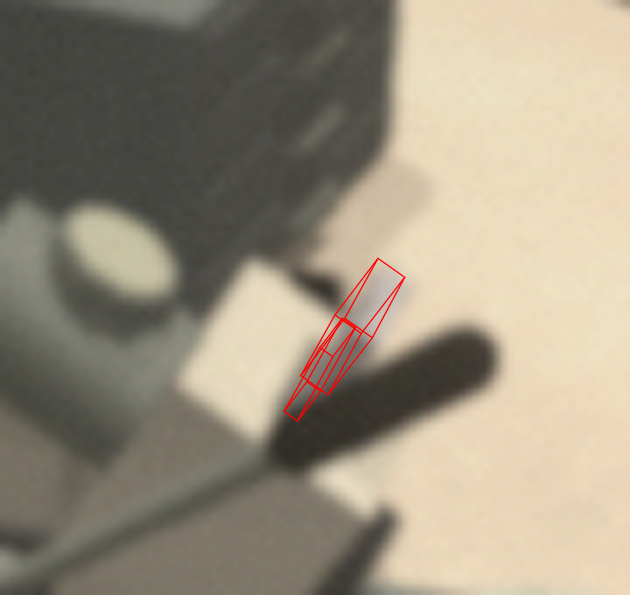

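View pics/n1_top.png

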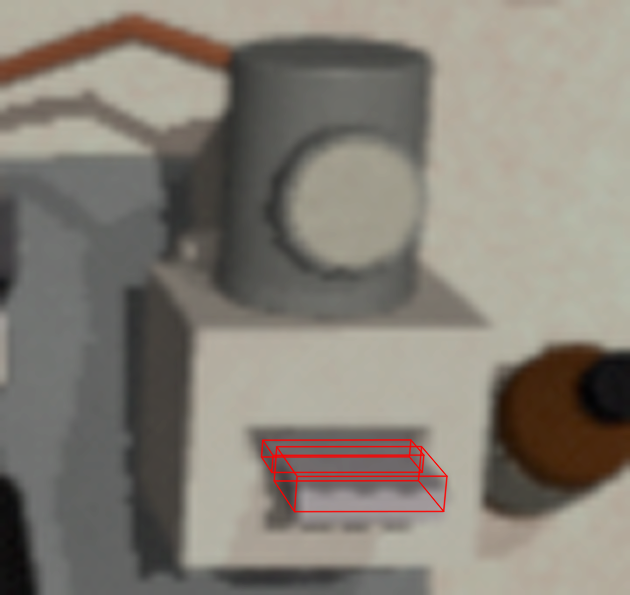

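```bash
python3 - <<'E'
import cv2,numpy as np
a=cv2.imread("pics/n1raw_side.png")[180:480,230:530]; b=cv2.imread("pics/n1raw_top.png")[400:560,200:500]
a=cv2.resize(a,None,fx=2,fy=2); b=cv2.resize(b,None,fx=2,fy=2)
cv2.imwrite("pics/n2a.png",a);cv2.imwrite("pics/n2b.png",b)
E
```

```text
(no output)
```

View pics/n2a.png

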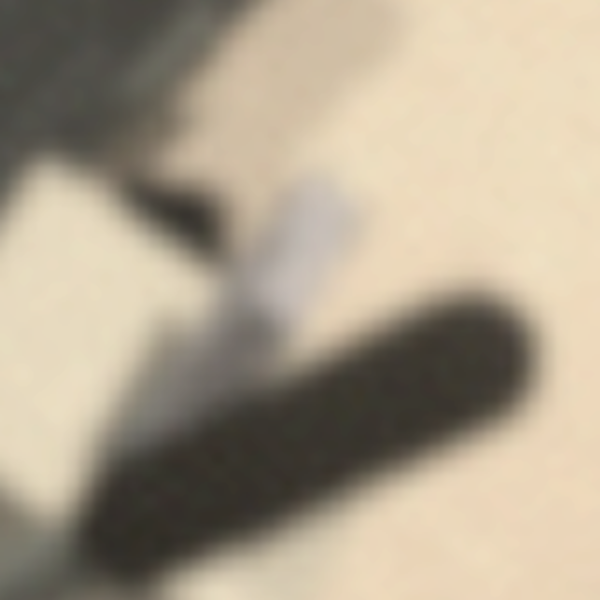

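View pics/n2b.png

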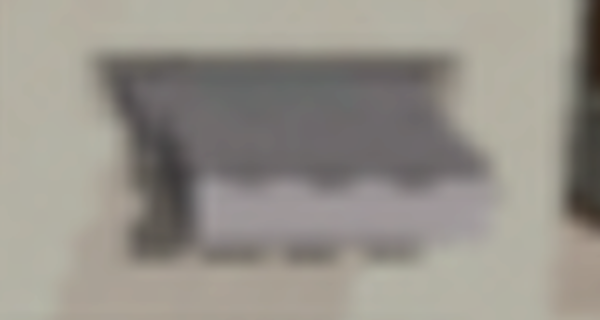

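The tab top appears at about the home position: about 1 px lower than the model in the side view and about 1 px nearer the front in the top view. I'll check the depth by gently pressing the tab top with shut fingers; home should give contact near z = 183.

```bash
python3 - <<'E'
from mv import *
plan([(599.5,-204,205,98),(599.5,-204,188,98)])
E
```

```text
tcp [ 408.8 -231.5  250.5] x [-0.  0. -1.] jaw -81.9 t 18.05 F [-0.3  0.8  0.1] g 0.901 j6 [-0.77  0.18  1.62  0.    1.34  0.66]
(599.5, -204, 205, 98) -> [ 4.55 19.27 -0.04] yaw 0.02
(599.5, -204, 188, 98) -> [ 6.25 19.27 -0.04] yaw 0.02
```

Call:
{"api": "send_rows", "payload": {"rows": "0 0 4 0 0; 0 0 8 0 0; 0 0 12 0 0; 0 0 16 0 0; 0 2 19.3 0 0; 0 4.5 19.3 0 0; 0 5.6 19.3 0 0; 0 6.2 19.3 0 0; 0 6.2 19.3 0 0; 0 6.2 19.3 0 0"}}

```text
time_s: 19.05
eef_pos: [599.4, -205.1, 190.2]
ee_rot: [0.534, 0.464, 0.533, -0.464]
force: [0.4, -0.4, -0.1]
grip_width: 0.003
```

Call:
{"api": "send_rows", "payload": {"rows": "0 0.2 0 0 0; 0 0.4 0 0 0; 0 0.4 0 0 0"}}

```text
time_s: 19.35
eef_pos: [599.1, -204.8, 184.8]
ee_rot: [0.534, 0.464, 0.534, -0.464]
force: [-0.3, 0.4, -0.0]
grip_width: -0.004
```

Call:
{"api": "send_rows", "payload": {"rows": "0 0.15 0 0 0; 0 0.3 0 0 0; 0 0.3 0 0 0"}}

```text
time_s: 19.65
eef_pos: [599.1, -204.7, 181.5]
ee_rot: [0.534, 0.464, 0.534, -0.464]
force: [0.6, -0.7, 0.6]
grip_width: 0.002
```

Call:
{"api": "send_rows", "payload": {"rows": "0 0.1 0 0 0; 0 0.2 0 0 0; 0 0.2 0 0 0"}}

```text
time_s: 19.95
eef_pos: [599.4, -204.8, 180.8]
ee_rot: [0.534, 0.464, 0.533, -0.464]
force: [-2.5, 0.4, 5.5]
grip_width: 0.004
```

Call:
{"api": "send_rows", "payload": {"rows": "0 0.1 0 0 0; 0 0.2 0 0 0; 0 0.2 0 0 0"}}

```text
time_s: 20.25
eef_pos: [599.5, -205.0, 180.4]
ee_rot: [0.535, 0.464, 0.533, -0.464]
force: [-5.1, 1.3, 13.7]
grip_width: 0.001
```

Contact came at z of about 181 and is stiff: 13.7 N along the slot for 0.4 mm of motion. The carrier is home. Next is the lever.

Call:
{"api": "send_rows", "payload": {"rows": "0 -4 0 0 0; 0 -8 0 0 0; 0 -11 -1 0 0; 0 -11 -1.4 -4 0; 0 -11 -1.4 -8 0; 0 -11 -1.4 -12 0; 0 -11 -1.4 -12.5 0; 0 -11 -1.4 -12.5 0; 0 -11 -1.4 -12.5 0"}}

```text
time_s: 21.15
eef_pos: [568.1, -83.8, 287.6]
ee_rot: [0.534, 0.464, 0.534, -0.464]
force: [0.6, -0.9, 0.3]
grip_width: 0.001
```

```bash
python3 - <<'E'
from mv import *
from rig import capture,nets
O=np.array([599.0,-204.05]);a=np.array([.990,.139]);b=np.array([-.139,.990])
tg=[]
for q in np.linspace(0,.6,7):
    f=np.arctan2(102,134)-q; u=100-168.4*np.cos(f); z=110+168.4*np.sin(f); zt=z+11.5/np.cos(f)+11*np.tan(f)
    w=O+u*a+125*b; tg.append((round(w[0],1),round(w[1],1),round(zt,1),98))
plan(tg)
for n in("side","top"):
    p=capture(n); print([(d["confidence"],d["location"]) for d in nets.spot_point(p,"lever_grip")[:2]])
    roi=(225,65,90,105) if n=="side" else (270,130,100,85)
    cv2.imwrite(f"pics/l1_{n}.png",crop(p,roi,7))
E
```

```text
tcp [568.1 -83.8 287.6] x [-0. -0. -1.] jaw -82.0 t 21.15 F [ 0.6 -0.9  0.3] g 0.001 j6 [-0.35  0.39  1.24 -0.    1.51  1.08]
(np.float64(548.0), np.float64(-85.0), np.float64(234.8), 98) -> [ 5.28 -2.   -0.17] yaw -0.0
(np.float64(538.6), np.float64(-86.3), np.float64(218.4), 98) -> [ 6.92 -2.95 -0.17] yaw -0.0
(np.float64(530.6), np.float64(-87.5), np.float64(201.4), 98) -> [ 8.62 -3.76 -0.16] yaw -0.0
(np.float64(524.1), np.float64(-88.4), np.float64(184.1), 98) -> [10.36 -4.42 -0.16] yaw -0.0
(np.float64(519.1), np.float64(-89.1), np.float64(166.5), 98) -> [12.12 -4.92 -0.16] yaw -0.0
(np.float64(515.8), np.float64(-89.5), np.float64(148.6), 98) -> [13.91 -5.25 -0.17] yaw -0.0
(np.float64(514.1), np.float64(-89.8), np.float64(130.6), 98) -> [15.71 -5.42 -0.16] yaw -0.0
[(0.57, [547.9, -82.7, 214.1]), (0.49, [574.1, 197.9, 4.1])]
[(0.53, [547.6, -92.8, 214.9]), (0.52, [664.0, -303.4, 0.9])]
```

View pics/l1_side.png

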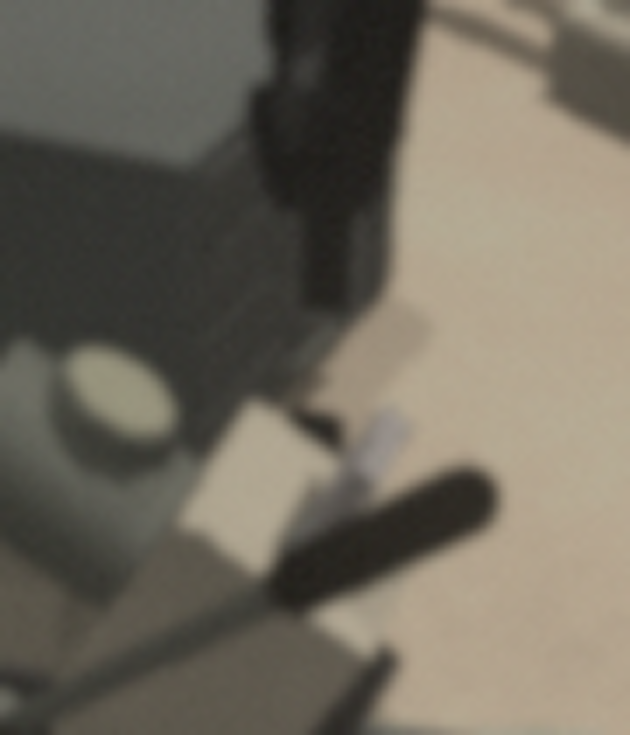

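The finger is above the lever grip, which is at about (390,535) in the crop. I begin the first stroke, following the arc.

Call:
{"api": "send_rows", "payload": {"rows": "0 2.5 -2 0 0; 0 4.5 -2 0 0; 0 5.3 -2 0 0; 0 5.3 -2 0 0; 0 6.9 -3 0 0; 0 8.6 -3.8 0 0; 0 8.6 -3.8 0 0"}}

```text
time_s: 22.05
eef_pos: [530.5, -88.8, 202.2]
ee_rot: [0.534, 0.464, 0.533, -0.464]
force: [3.0, -0.7, 7.3]
grip_width: -0.001
```

```bash
python3 look.py l2
```

```text
tcp [530.5 -88.8 202.2] x [ 0.001 -0.001 -1.   ] jaw -82.0 t 22.05 F [ 3.  -0.7  7.3] g -0.001 j6 [-0.38  0.36  1.5  -0.    1.27  1.05]
```

View pics/l2_side.png

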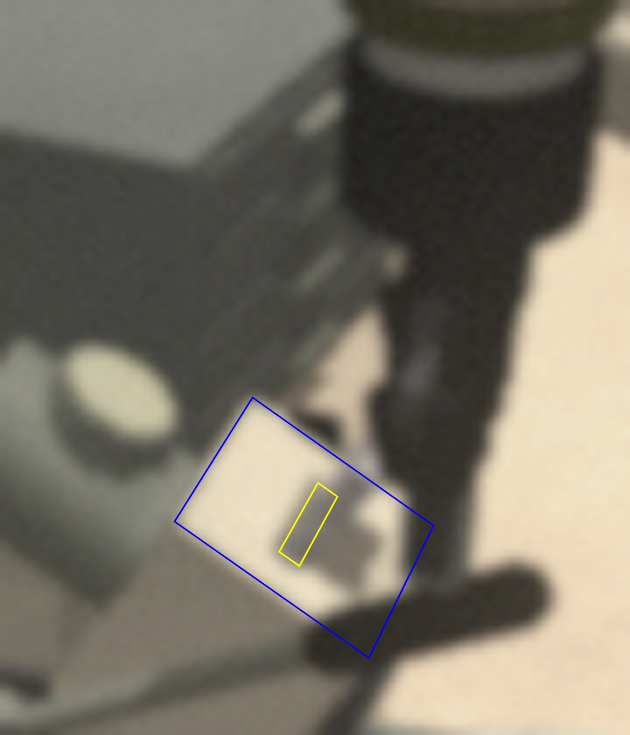

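The finger sits on the grip at about (440,590) and the lever is moving. I'll continue down to the stop.

Call:
{"api": "send_rows", "payload": {"rows": "0 1.7 -0.6 0 0; 0 3.5 -1.1 0 0; 0 5.3 -1.45 0 0; 0 6.6 -1.6 0 0; 0 7.1 -1.6 0 0; 0 7.1 -1.6 0 0; 0 7.1 -1.6 0 0"}}

```text
time_s: 22.85
eef_pos: [515.0, -91.1, 132.9]
ee_rot: [0.534, 0.463, 0.533, -0.464]
force: [-7.2, -2.3, 11.8]
grip_width: 0.002
```

Call:
{"api": "send_rows", "payload": {"rows": "0 0.2 0 0 0; 0 0.4 0 0 0; 0 0.4 0 0 0"}}

```text
time_s: 23.15
eef_pos: [515.1, -91.2, 129.6]
ee_rot: [0.534, 0.463, 0.533, -0.464]
force: [-9.7, -1.5, 17.1]
grip_width: 0.001
```

```bash
python3 look.py l3
```

```text
tcp [515.1 -91.2 129.6] x [ 0.001 -0.002 -1.   ] jaw -82.0 t 23.15 F [-9.7 -1.5 17.1] g 0.001 j6 [-0.4   0.41  1.64 -0.    1.09  1.03]
```

View pics/l3_side.png

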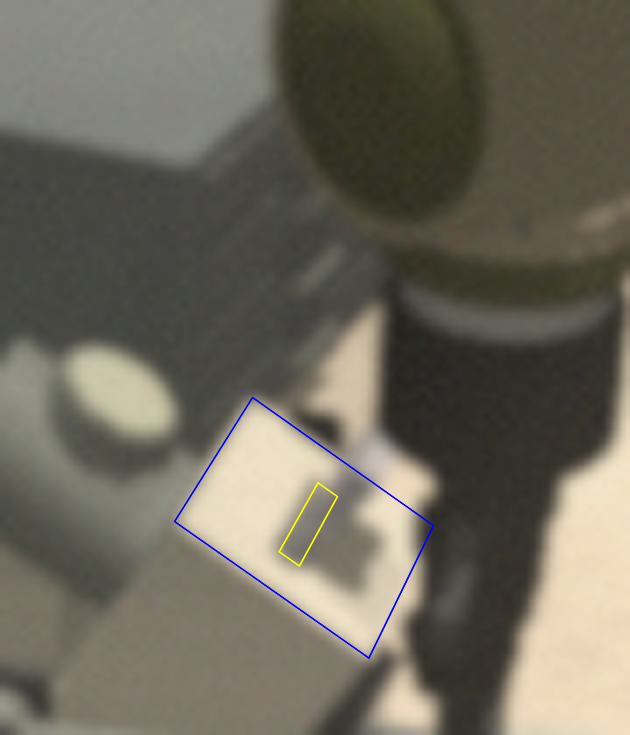

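Call:
{"api": "send_rows", "payload": {"rows": "0 0.2 0 0 0; 0 0.4 0 0 0; 0 0.4 0 0 0"}}

```text
time_s: 23.55
eef_pos: [515.1, -91.3, 128.5]
ee_rot: [0.535, 0.463, 0.533, -0.464]
force: [-22.3, 2.2, 44.0]
grip_width: 0.003
```

Call:
{"api": "send_rows", "payload": {"rows": "0 0.15 0 0 0; 0 0.3 0 0 0; 0 0.3 0 0 0"}}

```text
time_s: 23.85
eef_pos: [515.1, -91.4, 127.7]
ee_rot: [0.536, 0.463, 0.533, -0.464]
force: [-30.7, 4.4, 63.8]
grip_width: -0.002
```

The stop is confirmed: the force rose steeply at z of about 129. I reverse along the arc to let the lever come all the way up, then look.

Call:
{"api": "send_rows", "payload": {"rows": "0 -1.1 0 0 0; 0 -2.9 0.15 0 0; 0 -4.7 0.5 0 0; 0 -6.5 1 0 0; 0 -8.2 1.6 0 0; 0 -9.9 2.4 0 0; 0 -11.5 3.4 0 0; 0 -12.5 3.4 0 0; 0 -13.8 3.4 0 0; 0 -13.8 3.4 0 0; 0 -13.8 3.4 0 0"}}

```text
time_s: 24.95
eef_pos: [547.9, -85.7, 257.6]
ee_rot: [0.534, 0.464, 0.534, -0.464]
force: [-0.0, 0.5, 0.0]
grip_width: -0.004
```

```bash
python3 look.py l4; python3 - <<'E'
from mv import *
plan([(548,-87,250,98),(548,-87,234.8,98),(514.1,-91,130.6,98)])
E
```

```text
tcp [547.9 -85.7 257.6] x [-0.  0. -1.] jaw -82.0 t 24.95 F [-0.   0.5  0. ] g -0.004 j6 [-0.37  0.36  1.36 -0.    1.42  1.06]
tcp [547.8 -85.6 257.1] x [-0.001  0.001 -1.   ] jaw -82.0 t 25.05 F [-0.4 -0.2  0.1] g -0.003 j6 [-0.37  0.36  1.36  0.    1.42  1.06]
(548, -87, 250, 98) -> [0.71 0.   0.14] yaw 0.0
(548, -87, 234.8, 98) -> [2.23 0.01 0.14] yaw 0.0
(514.1, -91, 130.6, 98) -> [12.65 -3.39  0.07] yaw 0.0
```

View pics/l4_side.png

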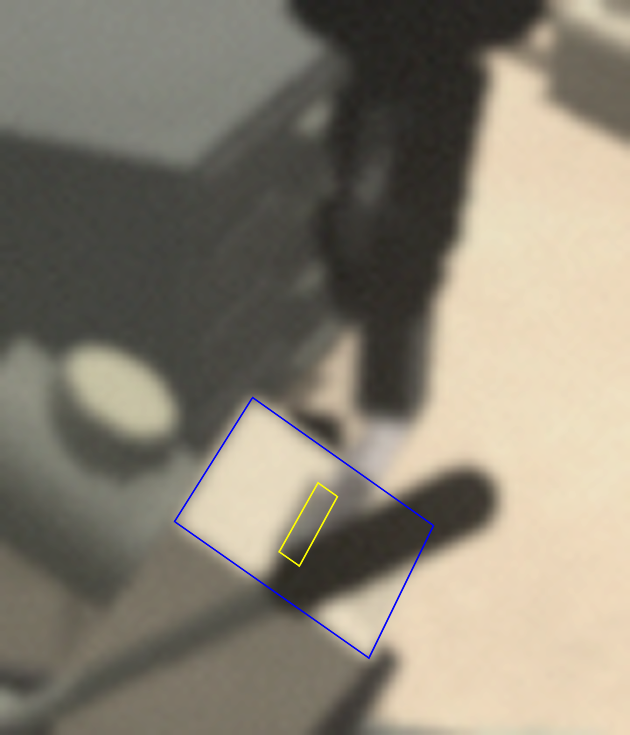

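The lever is fully up again, with its end at (490,490) as before. Stroke two.

Call:
{"api": "send_rows", "payload": {"rows": "0 1.5 0 0 0; 0 2.3 0 0 0; 0 3.9 -1 0 0; 0 5.6 -1.8 0 0; 0 7.3 -2.4 0 0; 0 9.1 -2.9 0 0; 0 10.9 -3.25 0 0; 0 12.4 -3.4 0 0; 0 13 -3.4 0 0; 0 13.3 -3.4 0 0; 0 13.3 -3.4 0 0; 0 13.3 -3.4 0 0"}}

```text
time_s: 26.25
eef_pos: [513.2, -91.1, 128.6]
ee_rot: [0.534, 0.462, 0.534, -0.465]
force: [-24.2, 1.1, 43.5]
grip_width: -0.003
```

Call:
{"api": "send_rows", "payload": {"rows": "0 -0.9 0 0 0; 0 -2.4 0.15 0 0; 0 -4.2 0.5 0 0; 0 -6 1 0 0; 0 -7.7 1.6 0 0; 0 -9.4 2.4 0 0; 0 -11 3.4 0 0; 0 -12 3.4 0 0; 0 -13.3 3.4 0 0; 0 -13.3 3.4 0 0; 0 -13.3 3.4 0 0"}}

```text
time_s: 27.35
eef_pos: [547.6, -85.7, 257.0]
ee_rot: [0.533, 0.464, 0.534, -0.464]
force: [0.4, -1.3, -0.3]
grip_width: 0.0
```

```bash
python3 look.py l5
```

```text
tcp [547.6 -85.7 257. ] x [-0.001  0.    -1.   ] jaw -82.0 t 27.35 F [ 0.4 -1.3 -0.3] g 0.0 j6 [-0.37  0.36  1.36 -0.    1.42  1.06]
```

View pics/l5_side.png

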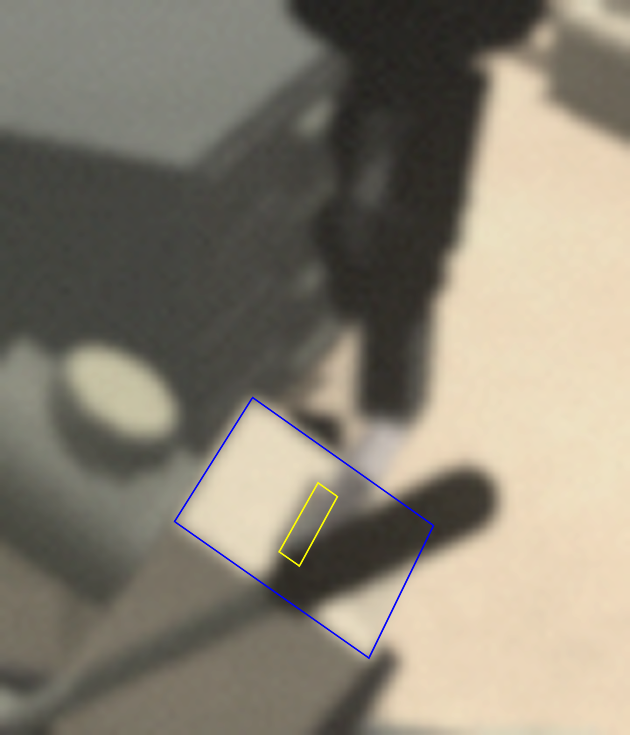

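The lever is up again and the carrier is unchanged. Stroke three.

Call:
{"api": "send_rows", "payload": {"rows": "0 1.5 0 0 0; 0 2.3 0 0 0; 0 3.9 -1 0 0; 0 5.6 -1.8 0 0; 0 7.3 -2.4 0 0; 0 9.1 -2.9 0 0; 0 10.9 -3.25 0 0; 0 12.4 -3.4 0 0; 0 13 -3.4 0 0; 0 13.2 -3.4 0 0; 0 13.2 -3.4 0 0; 0 13.2 -3.4 0 0"}}

```text
time_s: 28.65
eef_pos: [513.2, -91.0, 128.8]
ee_rot: [0.534, 0.463, 0.534, -0.465]
force: [-20.1, 0.7, 36.4]
grip_width: -0.001
```

Call:
{"api": "send_rows", "payload": {"rows": "0 -0.9 0 0 0; 0 -2.4 0.15 0 0; 0 -4.2 0.5 0 0; 0 -6 1 0 0; 0 -7.7 1.6 0 0; 0 -9.4 2.4 0 0; 0 -11 3.4 0 0; 0 -12 3.4 0 0; 0 -13.3 3.4 0 0; 0 -18 3.4 0 0; 0 -18 -1 0 0; 0 -18 -5 0 0"}}

```text
time_s: 29.85
eef_pos: [463.8, -97.6, 306.0]
ee_rot: [0.534, 0.464, 0.534, -0.464]
force: [-0.3, 0.2, -0.3]
grip_width: 0.003
```

Call:
{"api": "send_rows", "payload": {"rows": "0 0 -5 0 0; 0 0 -10 0 0; 0 0 -14 2 0; 0 0 -14 2 0; 0 0 -14 2 0"}}

```text
time_s: 30.35
eef_pos: [328.5, -136.9, 305.6]
ee_rot: [0.533, 0.464, 0.533, -0.464]
force: [0.6, 1.3, -0.1]
grip_width: 0.0
```

```bash
python3 look.py f1 ; python3 - <<'E'
from rig import capture
from h import *
for n in("side","top"):
    p=capture(n); cv2.imwrite(f"pics/end_{n}.png",p["pixels"][:,:,::-1])
E
```

```text
tcp [ 328.5 -136.9  305.6] x [ 0.  0. -1.] jaw -82.1 t 30.35 F [ 0.6  1.3 -0.1] g 0.0 j6 [-0.73 -0.13  1.79  0.    1.48  0.71]
```

View pics/f1_side.png

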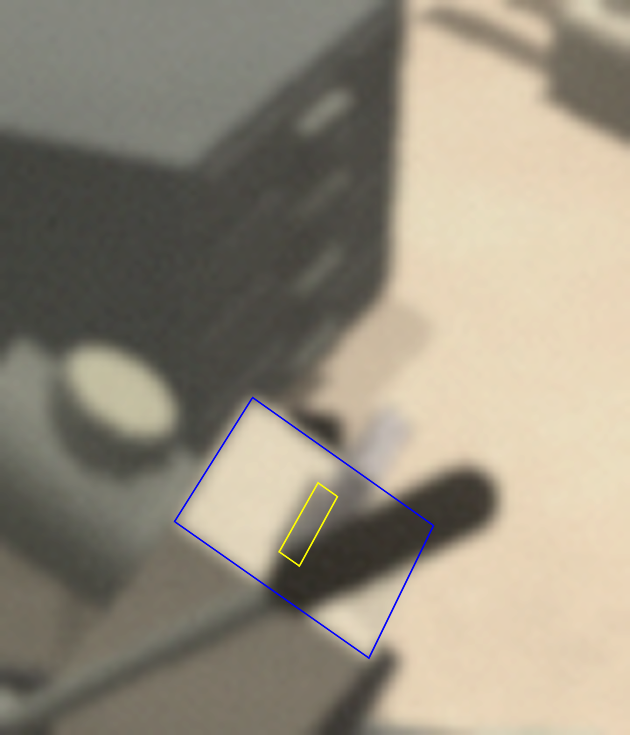

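View pics/end_side.png

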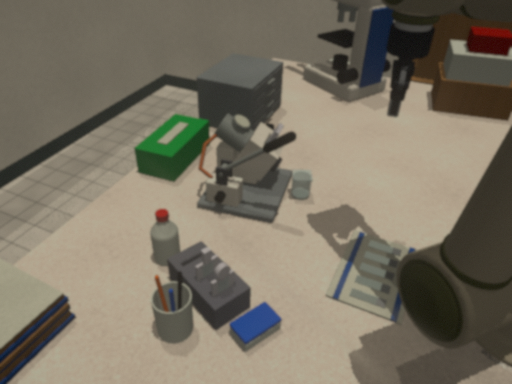

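View pics/end_top.png

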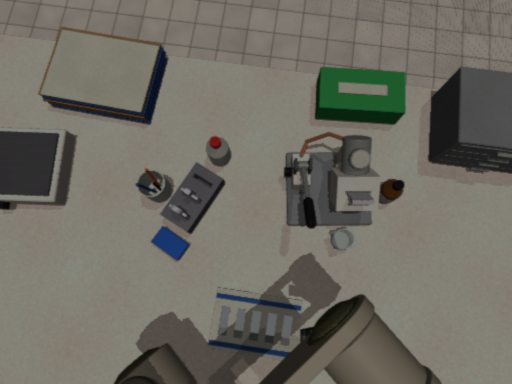

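The lever is up with its end at (490,490). The carrier is home at about (385,440), and the spares, jar, bottles and box are in their original places. Handing in.

```bash
python3 -c "
from rig import workorder
print(workorder.finish_job())"
```

```text
the job is handed in; nothing more can be done
None
```

The bar-tab carrier is in the press slot and released, the lever has had three full strokes and is back up, and the job is handed in. The robot clock read about 30 s when I handed in.

- **Loading:** I gripped the carrier by the ends of its tab and tilted it against the slot's front wall to match the 30° slope. I then slid it in along the slot until it hit bottom.
- **Carrier home:** Before pumping, I pressed on the tab top with shut fingers. It was solid at z ≈ 181 mm, against about 183 mm expected for home. The last side picture shows it still in place.
- **Strokes:** The lever hit its stop on all three strokes, with the fingers at z ≈ 128–129 mm and the force rising to 36–64 N. Pictures after each stroke show it all the way up.
- **Other objects:** In the final pictures the spares and everything else look to be where they started, and the arm is clear.

Some checks were rough or went higher than I intended:
- **Network check:** The carrier-finding network saw it only in the top view, at 0.56 confidence and about 3 mm from the home position. It found nothing in the side view.
- **Top view:** Just after loading, the tab sat about 2–3 mm nearer the front than the model, roughly the play in the slot plus camera error.
- **First stroke:** I pushed briefly to about 71 N total at the wrist, with the fingertips against the stop.

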